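# Feed a sample cassette into the bench reader with the push stick

### The arm

A 6-joint arm with a two-finger parallel gripper is mounted at the origin on a cart in front of the work surface, level with it; the furniture and walls round the work are solid. World frame = base frame: x ahead of the robot, y to its left, z up, the work surface at z = 0. Lengths are in mm, angles in rad, forces in N, time in s.
With the tool pointing down it reaches from about 350 to 875 mm from the base axis. Payload 4.2 kg.
Tool frame: the origin (TCP) lies midway between the tips of the shut fingers; the grasp point (between the pads) lies 19 mm behind it; z points along the fingers, y is the direction in which the jaws open and shut (so a half turn about z gives the same grasp; the last joint's range is limited). The gripper opens to 85 mm and grips with 20 to 120 N. Pads are 22 mm wide; open, the fingers measure 114 mm over their backs; the gripper's body (76 mm by 85 mm) begins 54 mm behind the grasp point. The pads swing forward as they close: fully open they stand 13 mm farther back than shut.
Start: joints at [-1.084, 0.385, 0.008, 0, -1.194, -0.259], TCP at [141.164, -608.828, 231.312] pointing down, gripper open.
Joint ranges: [-3.14, 3.14], [-1.21, 2.06], [-1.07, 1.41], [-3.16, 2.05], [-2.99, -0.16], [-3.1, 3.1]. Speed limits (rad/s): [2.79, 2.79, 3.14, 3.14, 3.14, 3.14].

### API

Orientations are given as a unit quaternion [x, y, z, w].
In Python, from bench import arm gives the robot as it stands.
- The arm moves only by the tool servo_tool, never from a script. Its argument "rows" is a list of rows, each an object of numbers: "fingers": the finger opening in cm, from 0 to 8.54; "x", "y", "z": the shift along the tool's x, y, z in cm; "turn": the turn about the tool's z in degrees. A call has 1 to 10 rows; each row shifts and turns the commanded pose from where the row before left it, along the tool's axes as they then stand; what a row does not reach is not made up. A row lasts 1/12 s, in which the tool goes at most 41.7 mm and 7.16 degrees, less where a joint would pass 70% of its speed; a pose out of reach is approached as far as the arm can. A call is refused whole if a number of a shift passes 4.17 or a number of a turn 7.16, either way. A call with a gripper value outside its range is refused whole. The fingers move at their own pace and stop on an object; the grip force is fixed at half the most. Time passes only in rows, so rows that do not move let the fingers close. It gives the time, the measured TCP pose, the force and the opening at its end, in the units of the state.
- arm.read_state(): the state, without advancing time (a new reading comes with each control period).
- arm.get_image(name): name is "side" or "top" or "wrist"; returns (picture, depth): 400x640x3 uint8, red, green, blue; 400x640 float32, mm along the optical axis (not along the pixel's ray), 0 where there is no reading.
- arm.camera_model(name): a dict with "fx", "fy", "cx", "cy" (pixels), "k1" (the pictures are not rectified: a ray, as slopes to the right and down, at radius r is drawn at 1 + k1 r^2 times it, then the intrinsics apply), "pose" (4x4, takes a point from camera to world coordinates). Camera axes: x right, y down, z forward; pixel columns grow to the right and rows downward; lengths in mm; the calibration is good to about 2 mm. A picture is of the moment at which its call begins: read the wrist's pose just before it. camera_model takes no time and is no camera call; for the wrist camera it gives the pose at the moment of the call.
- arm.job_done(): hands the job in, once; it reports no verdict.
The state is a dict: "clock": time; "joints": joint angles; "joint_vel": joint speeds; "joint_efforts": joint torques, N m; "position": TCP position; "ee_rot": TCP orientation; "contact_force": force on the tool from outside, world axes, zero at the start; "wrist_torque": the same for the moment, N m; "gripper_width": finger opening in mm.
Only numpy, scipy, OpenCV 4.12 (cv2) and the standard library are available. Lean on these libraries where they do the work, as an engineer would, in place of code of your own. Each camera call takes 0.05 s, during which the arm holds its last target.

### The job

Take the wooden push stick out of its stand and use its tip to slide the grey sample cassette along the feed channel into the reader, until it meets the rubber stop hidden in the tunnel; it drags on a spring pad on the way, well before the stop. Press it home against the stop firmly but gently, with a push of about 12 N held for a second, never more than 20 N, touching the cassette with nothing but the stick. Then draw the stick out and lay it back in both forks of its stand the way it lay, leaving the other things alone.

Things in the scene. Friction and masses are not known exactly. Their poses are not given: they have to be found in the camera images.
- reader: small white bench reader, 92 x 170 x 74 mm, fixed. Origin at table height, under the middle of the open end of its feed channel; +y is the feed direction, z up. Channel floor 24 mm up, 29 mm between walls. y = 0 to 70 mm: open trough, wall tops 45 mm up, on a 92 mm wide, 21 mm high base that begins at y = 0. y = 70 to 161 mm: tunnel, 22 mm high inside, under the housing.
- pad (a point): in the tunnel, 108 mm from the channel's open end: tip of a sprung pad that stands 5 mm out of the +x wall and presses the cassette on the other wall with a few newtons, so that it drags from there on (2 to 5 N of the push).
- bumper (a joint): how far the stiff rubber bumper of the stop is pressed in, in m: 0 when free, grows by about 1 mm for 8 N. The stop is deep in the tunnel, out of sight, and is set anew for every run: the bumper's free face (20 x 12 mm, centred 34 mm above the table) lies anywhere from 122 to 140 mm from the channel's open end, and must be found by feel.
- cassette: grey plastic cassette 26 mm wide (x), 40 mm long (y), 16 mm high, about 60 g, lying loose in the trough, long axis along the channel. Origin at the centre of its underside; +y is its nose, with chamfered corners, pointing into the reader; the flat rear face is at y = -20 mm.
- nose (a point): middle of the cassette's front face, 20 mm ahead of its centre and 10 mm above its underside; axes as the cassette's.
- push_stick: wooden push stick, about 60 g, lying level in the forks of its stand. Origin in the middle of the handle's section at the place to grip; +y points to the tip, z up. Handle 22 mm wide, 24 mm high, from y = -62 to +30 mm; shaft 18 mm wide, 12 mm high, on the same centre line, to the tip at y = +140 mm.
- stick_tip (a point): middle of the stick's flat tip, 140 mm ahead of its origin.
- stand: dark steel stand, fixed, base 60 x 150 x 6 mm. Origin on the table; +y is the way the lying stick's tip points, z up. Forked posts, 10 mm thick, at y = -52 mm (29 mm slot, for the handle's rear) and y = +67 mm (25 mm slot, for the shaft); fork tops 49 and 55 mm up. The stick lies right with its origin 42 mm above the stand's origin, within a few mm of it in x and y.
- specimen_a: specimen cup with orange lid, 60 x 60 x 70 mm, bystander, origin under its centre.
- tube_a: stoppered sample tube lying on the table behind the reader, 14 x 79 x 14 mm, bystander.
- tube_b: another such tube near it, bystander.
- syringe_b: small syringe lying on the table, 26 x 100 x 18 mm, bystander.
- marker_a: pen lying on the table, 17 x 135 x 16 mm, bystander.

How it is judged (in metres and radians):
On the way, in this order (a step that is already met when the one before it is completed fails the run):
1. the stick is lifted out of its stand (z of push_stick in the frame of stand above 0.065 m), for 0.1 s.
2. the cassette is pushed wholly into the tunnel by the stick (y of nose in the frame of reader above 0.112 m and contact force between push_stick and cassette above 0.3 N), for 0.05 s.
3. the stick presses the cassette on the stop's bumper with about 5 N or more for 0.5 s (value of joint bumper above 0.0006 m and contact force between push_stick and cassette above 5 N), for 0.5 s.
At the end, for the whole second after the job is handed in: The cassette's nose is still against the bumper in the tunnel (gap under 2.5 mm), and the push stick lies at rest in both forks of its stand, level, tip the way it pointed, within 16 mm of its place, released (distance between nose and bumper_c0 below 0.0067 m and y of nose in the frame of reader above 0.118 m and z of push_stick in the frame of stand between 0.038 and 0.046 m and z of stick_tip in the frame of stand between 0.036 and 0.048 m and horizontal distance between push_stick and stand below 0.016 m and y of stick_tip in the frame of stand above 0.12 m and angle between the y axis of push_stick and the y axis of stand, either way round below 0.1 rad and linear speed of each of push_stick, cassette below 0.02 m/s); the robot touches nothing.
It fails at once if the stick pushes the cassette with more than 20 N (contact force between push_stick and cassette above 20 N).
It fails at once if the fingers or the arm touch the cassette (contact force between any of the fingers, the arm and cassette above 0.3 N).
It fails at once if the stick is forced against the reader with more than 20 N (contact force between push_stick and reader above 20 N).
It fails at once if a bystander is moved by more than 3 cm (distance of any of specimen_a, tube_a, tube_b, syringe_b, marker_a from where it was at the start of the episode above 0.03 m).
It also fails if it takes over 69 s, if anything falls off the work surface, if the arm or the gripper's body presses on something with over 40 N, if the wrist force passes 120 N, or if a joint passes its speed limit or range.

## Working session

There is one attempt and no reset: what is moved stays moved. The work goes in short steps, Python scripts to look and compute and a tool call to move; the robot and the scene stay as the last step left them, time stands still between calls to the robot, and variables do not carry over. Pictures are saved under pics/ and viewed, and the job is handed in when it is done.

Besides the shell and the picture viewer there is one more tool, called after "Call:" by a JSON object that holds its "method" and its "body", one argument or row to a line. servo_tool: Moves the arm, as the interface text tells. Its arguments: {"type":"object","properties":{"rows":{"type":"array","items":{"type":"object","properties":{"fingers":{"type":"number"},"x":{"type":"number"},"y":{"type":"number"},"z":{"type":"number"},"turn":{"type":"number"}}}}},"required":["rows"]}

```bash
ls; mkdir -p pics; python3 - <<'E'
from bench import arm
import cv2,numpy as np
print(arm.read_state())
for n in("side","top"):
    im,d=arm.get_image(n); cv2.imwrite(f"pics/{n}0.png",im[:,:,::-1]); np.savez(f"{n}0.npz",im=im,d=d,**{k:np.array(v) for k,v in arm.camera_model(n).items()})
    m=arm.camera_model(n);print(n,m)
E
```

```text
pics
{'clock': 0.0, 'joints': array([-1.08440888e+00,  3.85586888e-01,  6.60302665e-03, -4.89672928e-04,
       -1.19402601e+00, -2.58622323e-01]), 'joint_vel': array([ 0.00048155, -0.00216039, -0.00102538, -0.00113488,  0.00134584,
       -0.00089586]), 'joint_efforts': array([ 4.63197284e-04, -3.92289019e+01,  1.88391817e+01,  4.18628901e+00,
       -4.76789370e-03, -4.37301736e-06]), 'position': array([ 141.01599104, -608.26895254,  230.19575652]), 'ee_rot': array([-1.13546739e-01,  9.93532013e-01,  1.11369037e-03, -1.90852959e-04]), 'contact_force': array([0.225549  , 0.20768545, 0.17467746]), 'wrist_torque': array([0.01417281, 0.02620489, 0.00277229]), 'gripper_width': 85.54927311645854}
side {'fx': 475.43134522393075, 'fy': 475.43134522393075, 'cx': 313.06764661633053, 'cy': 190.6945168720098, 'k1': 0.0037546580631943496, 'pose': array([[-8.10457511e-01, -3.44218206e-01,  4.73996256e-01,
        -4.75207842e+01],
       [-5.85730850e-01,  4.63977091e-01, -6.64563488e-01,
         1.06695992e+03],
       [ 8.83144747e-03, -8.16234700e-01, -5.77652941e-01,
         8.05734203e+02],
       [ 0.00000000e+00,  0.00000000e+00,  0.00000000e+00,
         1.00000000e+00]])}
top {'fx': 412.1581832728804, 'fy': 412.1581832728804, 'cx': 316.3515535703889, 'cy': 201.57448082865236, 'k1': 0.005347709676276765, 'pose': array([[-8.44347936e-03, -9.81291311e-01,  1.92343624e-01,
         3.62451024e+02],
       [-9.99946758e-01,  9.42671999e-03,  4.19732451e-03,
         2.07734831e+02],
       [-5.93196756e-03, -1.92297943e-01, -9.81318660e-01,
         1.04414044e+03],
       [ 0.00000000e+00,  0.00000000e+00,  0.00000000e+00,
         1.00000000e+00]])}
```

View pics/side0.png

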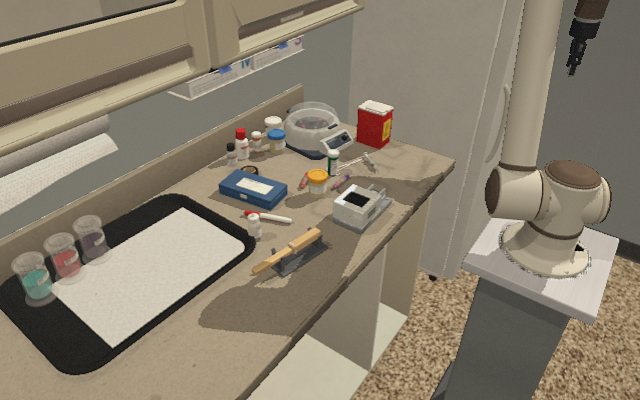

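View pics/top0.png

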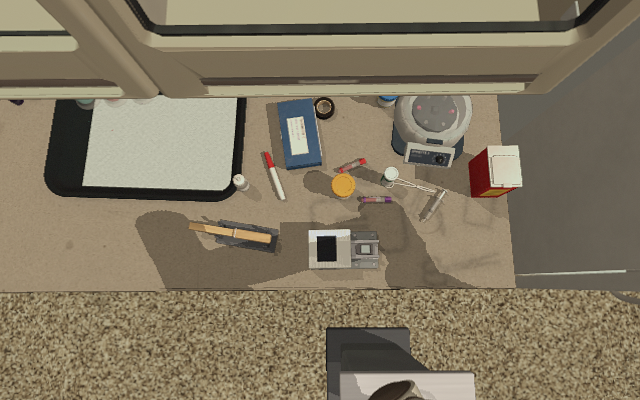

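```bash
cat > h.py <<'E'
import numpy as np,cv2
def load(n):
    z=np.load(n+".npz"); return z
def cloud(z):
    d=z['d'];H,W=d.shape
    v,u=np.mgrid[0:H,0:W]
    return unproj(z,u,v,d)
def unproj(z,u,v,d):
    xd=(np.asarray(u,float)-z['cx'])/z['fx'];yd=(np.asarray(v,float)-z['cy'])/z['fy']
    x,y=xd.copy(),yd.copy()
    for _ in range(5):
        r2=x*x+y*y;x=xd/(1+z['k1']*r2);y=yd/(1+z['k1']*r2)
    p=np.stack([x*d,y*d,np.ones_like(x)*d],-1)
    P=z['pose'];return p@P[:3,:3].T+P[:3,3]
def proj(z,p):
    P=z['pose'];c=(np.atleast_2d(p)-P[:3,3])@P[:3,:3]
    s=c[:,:2]/c[:,2:];r2=(s**2).sum(1,keepdims=True);s=s*(1+z['k1']*r2)
    return s*[z['fx'],z['fy']]+[z['cx'],z['cy']]
E
python3 - <<'E'
from h import *
t=load("top0");c=cloud(t)
im=t['im'][210:290,180:390,::-1]
cv2.imwrite("pics/tz.png",cv2.resize(im,None,fx=3.8,fy=3.8,interpolation=cv2.INTER_CUBIC))
s=load("side0")
cv2.imwrite("pics/sz.png",cv2.resize(s['im'][170:290,230:400,::-1],None,fx=4.7,fy=4.7,interpolation=cv2.INTER_CUBIC))
for u,v in [(260,237),(200,229),(230,250),(320,235),(365,250),(376,235),(400,270),(343,185),(300,60),(320,90),(240,183),(200,28)]:
    print(u,v,c[v,u].round(1))
E
```

```text
260 237 [470.6 348.1  56.2]
200 229 [492.1 495.2  50.1]
230 250 [444.3 430.7   3.3]
320 235 [472.4 203.9  71.9]
365 250 [438.6  94.9  38. ]
376 235 [476.5  64.9  24. ]
400 270 [391.    5.2   1.7]
343 185 [593.5 147.   71.2]
300 60 [638.6 228.9 567. ]
320 90 [644.  203.3 472.6]
240 183 [ 362.5  207.7 1044.1]
200 28 [661.3 346.5 601.9]
```

View pics/tz.png

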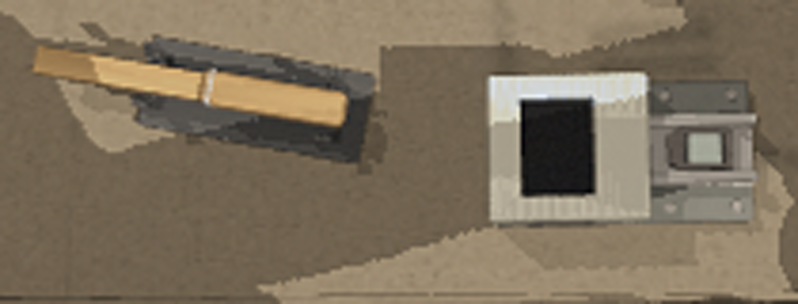

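View pics/sz.png

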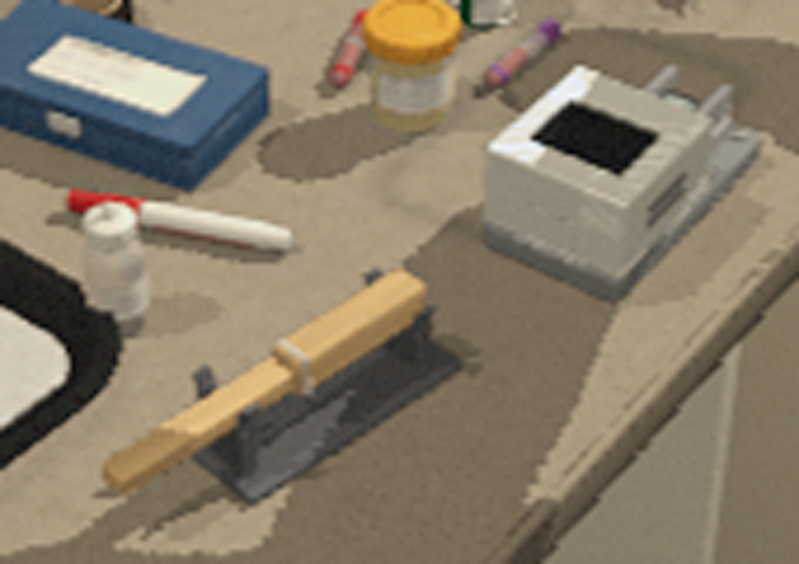

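```bash
python3 - <<'E'
from h import *
for n in("top0","side0"):
    z=load(n);c=cloud(z);im=z['im'].astype(int)
    ok=z['d']>0
    X,Y,Z=c[...,0],c[...,1],c[...,2]
    # stick: wood coloured
    wood=(im[...,0]-im[...,2]>60)&ok&(X>420)&(X<540)&(Y>310)&(Y<550)&(Z>35)&(Z<75)
    p=c[wood]; print(n,"stick n",len(p),p.min(0).round(1),p.max(0).round(1))
    top=p[p[:,2]>np.median(p[:,2])-30]
    r=cv2.minAreaRect(p[:,:2].astype(np.float32));print("rect",r)
    # by slices
    a=cv2.fitLine(p[:,:2].astype(np.float32),cv2.DIST_HUBER,0,.01,.01).ravel();print("line",a)
    dirv=a[:2]*np.sign(a[1]);t=(p[:,:2]-a[2:])@dirv;s=(p[:,:2]-a[2:])@np.array([dirv[1],-dirv[0]])
    for k in np.arange(t.min(),t.max(),20):
        m=(t>=k)&(t<k+20);print(k.round(0),"x lat",s[m].min().round(1),s[m].max().round(1),"z",np.median(p[m,2]).round(1),p[m,2].max().round(1))
    # reader housing top
    m=ok&(X>380)&(X<510)&(Y>40)&(Y<260)&(Z>66)&(Z<80)
    p=c[m];print("housing",len(p),np.median(p[:,2]),cv2.minAreaRect(p[:,:2].astype(np.float32)))
    m=ok&(X>380)&(X<510)&(Y>40)&(Y<150)&(Z>40)&(Z<50)
    p=c[m];print("walls",len(p),p.min(0),p.max(0))
    m=ok&(X>380)&(X<510)&(Y>40)&(Y<150)&(Z>15)&(Z<28)
    p=c[m];print("base",len(p),p.min(0),p.max(0))
    m=ok&(X>430)&(X<465)&(Y>40)&(Y<150)&(Z>35)&(Z<43)
    p=c[m];print("cass",len(p),p.min(0),p.max(0),p.mean(0))
E
```

```text
top0 stick n 637 [458.6 324.3  39.1] [509.6 523.4  61.3]
rect ((484.55438232421875, 423.7585754394531), (201.4943084716797, 20.670658111572266), 79.95321655273438)
line [1.7648666e-01 9.8430306e-01 4.8409833e+02 4.2088998e+02]
-98.0 x lat -10.0 10.5 z 54.6 60.1
-78.0 x lat -9.9 10.4 z 55.2 61.3
-58.0 x lat -10.0 10.3 z 55.2 59.2
-38.0 x lat -10.3 10.3 z 55.2 58.9
-18.0 x lat -9.6 9.9 z 52.2 58.1
2.0 x lat -8.4 8.8 z 49.6 51.8
22.0 x lat -8.4 9.1 z 49.2 52.9
42.0 x lat -8.5 8.4 z 49.2 52.4
62.0 x lat -8.3 8.7 z 49.2 53.8
82.0 x lat -8.4 8.1 z 49.7 53.3
102.0 x lat -7.0 7.5 z 48.7 50.0
housing 1628 75.7670989319804 ((441.2857666015625, 182.2506866455078), (91.56189727783203, 99.984130859375), 0.7639346718788147)
walls 300 [421.0257468   62.32478491  40.18656702] [462.67996561 129.950333    49.99856679]
base 633 [396.07711669  62.07043621  16.60969865] [487.69735648 136.42331901  27.9995839 ]
cass 123 [430.97820932  77.41920353  35.73093367] [462.61985033 128.25310838  42.96497954] [442.29407324  97.17166835  40.88471329]
side0 stick n 697 [457.  323.2  35.1] [509.5 523.6  57.9]
rect ((
[... 271 characters left out ...]
x lat -6.7 17.0 z 52.3 56.9
-17.0 x lat -5.4 16.8 z 48.1 55.4
3.0 x lat -5.0 12.9 z 47.8 51.2
23.0 x lat -5.5 17.6 z 47.9 51.3
43.0 x lat -6.2 12.4 z 47.2 52.0
63.0 x lat -7.0 10.9 z 47.5 50.1
83.0 x lat -7.6 11.3 z 47.0 49.6
103.0 x lat -3.0 8.5 z 43.1 48.6
housing 884 74.54256053055633 ((440.403076171875, 180.38357543945312), (107.17040252685547, 94.3368911743164), 89.5121841430664)
walls 68 [394.86289705  60.32772251  40.27516338] [462.57710279 149.28736181  49.84705421]
base 125 [393.84743603  60.84968471  15.09632273] [482.59369455 149.98407377  27.68905485]
cass 28 [430.74397987  60.01577036  35.71577791] [458.47549147  87.78822323  42.74947987] [446.39922992  80.62954958  40.16506943]
```

```bash
python3 - <<'E'
from h import *
for n in("top0","side0"):
    z=load(n);c=cloud(z);ok=z['d']>0
    X,Y,Z=c[...,0],c[...,1],c[...,2]
    for z0,z1 in((60,150),(150,300),(300,500),(500,800)):
        print(n,z0,z1)
        for y0 in range(-700,701,100):
            m=ok&(Z>z0)&(Z<z1)&(Y>y0)&(Y<y0+100)&(X>150)
            if m.sum()>5: print("  ",y0,m.sum(),"minx",np.percentile(X[m],1).round(),X[m].max().round())
E
```

```text
top0 60 150
   -700 75 minx 979.0 983.0
   -600 1167 minx 710.0 984.0
   -300 1100 minx 572.0 671.0
   -200 1944 minx 574.0 806.0
   -100 2621 minx 658.0 824.0
   0 406 minx 152.0 828.0
   100 1598 minx 397.0 625.0
   200 519 minx 395.0 488.0
   300 61 minx 475.0 623.0
   400 52 minx 597.0 623.0
top0 150 300
   0 561 minx 150.0 168.0
top0 300 500
   -200 874 minx 637.0 785.0
   -100 2365 minx 638.0 787.0
   0 2388 minx 638.0 789.0
   100 2410 minx 638.0 790.0
   200 2458 minx 638.0 791.0
   300 2511 minx 638.0 792.0
   400 1497 minx 638.0 793.0
   500 902 minx 638.0 750.0
   600 2129 minx 638.0 796.0
top0 500 800
   -200 3821 minx 637.0 769.0
   -100 5046 minx 637.0 668.0
   0 4785 minx 637.0 667.0
   100 4771 minx 637.0 668.0
   200 4744 minx 637.0 668.0
   300 4789 minx 637.0 669.0
   400 7701 minx 637.0 776.0
   500 4333 minx 637.0 671.0
   600 570 minx 637.0 642.0
side0 60 150
   -700 438 minx 306.0 988.0
   -600 3578 minx 338.0 987.0
   -500 305 minx 974.0 986.0
   -400 328 minx 975.0 988.0
   -300 742 minx 572.0 986.0
   -200 1355 minx 574.0 986.0
   -100 2315 minx 666.0 988.0

[... 598 characters left out ...]
minx 809.0 987.0
   600 843 minx 806.0 986.0
   700 993 minx 799.0 985.0
side0 300 500
   -700 268 minx 154.0 887.0
   -600 4850 minx 153.0 940.0
   -200 213 minx 637.0 898.0
   -100 1419 minx 151.0 895.0
   0 1023 minx 150.0 906.0
   100 727 minx 637.0 896.0
   200 911 minx 637.0 895.0
   300 771 minx 636.0 939.0
   400 946 minx 636.0 666.0
   500 1211 minx 637.0 847.0
   600 2824 minx 638.0 849.0
   700 3573 minx 637.0 850.0
side0 500 800
   -100 876 minx 150.0 642.0
   0 131 minx 638.0 644.0
   100 370 minx 636.0 645.0
   200 722 minx 635.0 645.0
   300 1222 minx 636.0 644.0
   400 3048 minx 636.0 980.0
   500 4243 minx 637.0 980.0
   600 5120 minx 637.0 979.0
   700 5035 minx 636.0 665.0
```

Call:
{"method": "servo_tool", "body": {
  "rows": [
    {"turn": -6.69, "fingers": 8.54},
    {"turn": -6.69},
    {"turn": -6.69},
    {"turn": -6.69},
    {"turn": -6.69},
    {"turn": -6.69},
    {"turn": -6.69},
    {"turn": -6.69},
    {"turn": -6.69},
    {"turn": -6.69}
  ]
}}

```text
invalid input at $.rows[0]: expected keys fingers, x, y, z, turn
```

Call:
{"method": "servo_tool", "body": {
  "rows": [
    {"x": -3.79, "y": -1.51},
    {"x": -3.79, "y": -1.51},
    {"x": -3.79, "y": -1.51},
    {"x": -3.79, "y": -1.51},
    {"x": -3.79, "y": -1.51},
    {"x": -3.79, "y": -1.51}
  ]
}}

```text
invalid input at $.rows[0]: expected keys fingers, x, y, z, turn
```

Call:
{"method": "servo_tool", "body": {
  "rows": [
    {"x": 0, "y": 0, "z": 0, "turn": -6.69, "fingers": 8.5},
    {"x": 0, "y": 0, "z": 0, "turn": -6.69, "fingers": 8.5},
    {"x": 0, "y": 0, "z": 0, "turn": -6.69, "fingers": 8.5},
    {"x": 0, "y": 0, "z": 0, "turn": -6.69, "fingers": 8.5},
    {"x": 0, "y": 0, "z": 0, "turn": -6.69, "fingers": 8.5},
    {"x": 0, "y": 0, "z": 0, "turn": -6.69, "fingers": 8.5},
    {"x": 0, "y": 0, "z": 0, "turn": -6.69, "fingers": 8.5},
    {"x": 0, "y": 0, "z": 0, "turn": -6.69, "fingers": 8.5},
    {"x": 0, "y": 0, "z": 0, "turn": -6.69, "fingers": 8.5},
    {"x": 0, "y": 0, "z": 0, "turn": -6.69, "fingers": 8.5}
  ]
}}

```text
clock: 0.93
position: [141.1, -608.5, 230.6]
ee_rot: [-0.645, 0.764, 0.001, 0.0]
contact_force: [-0.2, -0.1, 0.1]
gripper_width: 84.8
```

Call:
{"method": "servo_tool", "body": {
  "rows": [
    {"x": -3.7, "y": -1.5, "z": 0, "turn": 0, "fingers": 8.5},
    {"x": -3.7, "y": -1.5, "z": 0, "turn": 0, "fingers": 8.5},
    {"x": -3.7, "y": -1.5, "z": 0, "turn": 0, "fingers": 8.5},
    {"x": -3.7, "y": -1.5, "z": 0, "turn": 0, "fingers": 8.5},
    {"x": -3.7, "y": -1.5, "z": 0, "turn": 0, "fingers": 8.5},
    {"x": -3.7, "y": -1.5, "z": 0, "turn": 0, "fingers": 8.5}
  ]
}}

```text
clock: 1.43
position: [268.8, -404.1, 230.9]
ee_rot: [-0.642, 0.767, 0.0, 0.0]
contact_force: [1.3, 0.1, 0.0]
gripper_width: 84.8
```

Call:
{"method": "servo_tool", "body": {
  "rows": [
    {"x": -3.9, "y": -1.2, "z": 0, "turn": 0, "fingers": 8.5},
    {"x": -3.9, "y": -1.2, "z": 0, "turn": 0, "fingers": 8.5},
    {"x": -3.9, "y": -1.2, "z": 0, "turn": 0, "fingers": 8.5},
    {"x": -3.9, "y": -1.2, "z": 0, "turn": 0, "fingers": 8.5},
    {"x": -3.9, "y": -1.2, "z": 0, "turn": 0, "fingers": 8.5},
    {"x": -3.9, "y": -1.2, "z": 0, "turn": 0, "fingers": 8.5},
    {"x": -3.9, "y": -1.2, "z": 0, "turn": 0, "fingers": 8.5}
  ]
}}

```text
clock: 2.02
position: [399.0, -149.8, 231.3]
ee_rot: [-0.643, 0.766, -0.0, 0.0]
contact_force: [1.3, -1.3, -0.3]
gripper_width: 85.3
```

Call:
{"method": "servo_tool", "body": {
  "rows": [
    {"x": -3.7, "y": -0.1, "z": 0, "turn": 0, "fingers": 8.5},
    {"x": -3.7, "y": -0.1, "z": 0, "turn": 0, "fingers": 8.5},
    {"x": -3.7, "y": -0.1, "z": 0, "turn": 0, "fingers": 8.5},
    {"x": -3.7, "y": -0.1, "z": 0, "turn": 0, "fingers": 8.5},
    {"x": -3.7, "y": -0.1, "z": 0, "turn": 0, "fingers": 8.5},
    {"x": 0, "y": 0, "z": 0, "turn": 0, "fingers": 8.5}
  ]
}}

```text
clock: 2.52
position: [437.4, 34.1, 231.3]
ee_rot: [-0.645, 0.764, -0.0, 0.001]
contact_force: [-0.3, 0.2, -1.0]
gripper_width: 85.2
```

```bash
cat > snap.py <<'E'
import sys
from bench import arm
from h import *
n,tag=sys.argv[1:3]
st=arm.read_state();m=arm.camera_model(n)
im,d=arm.get_image(n);cv2.imwrite(f"pics/{n}_{tag}.png",im[:,:,::-1]);np.savez(f"{n}_{tag}.npz",im=im,d=d,**{k:np.array(v) for k,v in m.items()})
print(st['clock'],st['position'],m['pose'].round(3).tolist())
E
python3 snap.py wrist w1
```

```text
2.5167 [437.37025107  34.11756645 231.2500791 ] [[-0.986, 0.161, 0.05, 424.797], [0.168, 0.942, 0.289, -39.215], [-0.0, 0.293, -0.956, 373.552], [0.0, 0.0, 0.0, 1.0]]
```

View pics/wrist_w1.png

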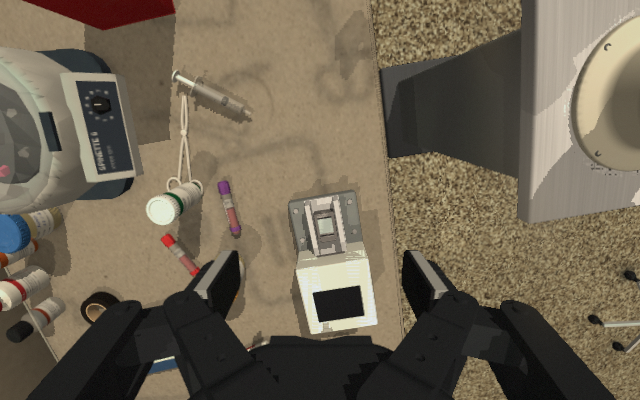

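```bash
cat > rd.py <<'E'
import sys
from h import *
z=load(sys.argv[1]);c=cloud(z);ok=z['d']>0
X,Y,Z=c[...,0],c[...,1],c[...,2]
R=ok&(X>370)&(X<520)&(Y>40)&(Y<260)
def rep(n,m):
    p=c[m]; print(n,len(p),"zmed",np.median(p[:,2]).round(1),"rect",cv2.minAreaRect(p[:,:2].astype(np.float32)))
    return p
rep("housing",R&(Z>68)&(Z<80))
w=rep("walltops",R&(Z>42.5)&(Z<48)&(Y<132))
b=rep("base",R&(Z>16)&(Z<30)&(Y<132))
ca=rep("cass",R&(Z>35)&(Z<43)&(Y<125)&(X>430)&(X<458))
for nm,q in(("L",w[w[:,0]<442]),("R",w[w[:,0]>=442])):
    for y0 in range(60,132,12):
        k=q[(q[:,1]>=y0)&(q[:,1]<y0+12)]
        if len(k)>3: print(nm,y0,len(k),k[:,0].min().round(1),k[:,0].max().round(1))
E
python3 rd.py wrist_w1; python3 - <<'E'
from h import *
z=load("wrist_w1");cv2.imwrite("pics/rz.png",cv2.resize(z['im'][180:340,270:400,::-1],None,fx=3.7,fy=3.7,interpolation=cv2.INTER_CUBIC))
E
```

```text
housing 4898 zmed 73.9 rect ((440.50677490234375, 181.1197967529297), (91.45848846435547, 100.53976440429688), 0.8024954199790955)
walltops 638 zmed 44.6 rect ((439.62689208984375, 96.80517578125), (70.35212707519531, 85.7874526977539), 89.96701049804688)
base 2245 zmed 20.9 rect ((441.47216796875, 96.52008056640625), (92.08200073242188, 71.1860580444336), 0.40614423155784607)
cass 584 zmed 39.7 rect ((443.3072814941406, 92.33576202392578), (27.217496871948242, 62.74855422973633), 1.568752646446228)
L 60 47 420.4 427.2
L 72 52 420.4 427.2
L 84 46 420.3 426.9
L 96 49 420.0 426.9
L 108 46 419.9 426.7
L 120 88 396.8 441.4
R 60 45 456.5 463.3
R 72 52 456.2 463.2
R 84 50 456.0 462.9
R 96 48 456.0 463.0
R 108 46 455.9 462.5
R 120 69 442.8 482.5
```

View pics/rz.png

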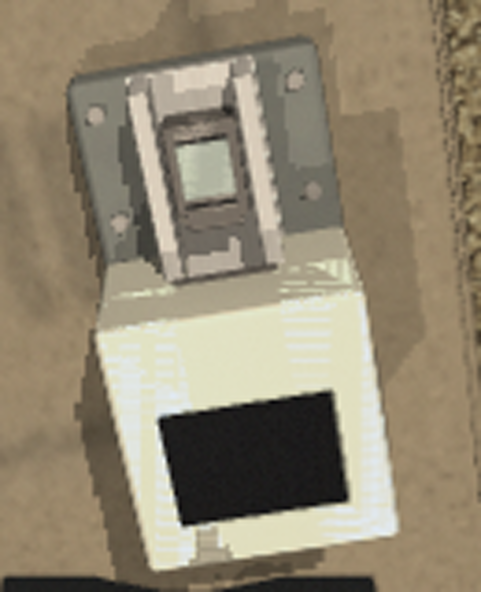

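Call:
{"method": "servo_tool", "body": {
  "rows": [
    {"x": -3.6, "y": 0.3, "z": 0, "turn": 0, "fingers": 8.5},
    {"x": -3.6, "y": 0.3, "z": 0, "turn": 0, "fingers": 8.5},
    {"x": -3.6, "y": 0.3, "z": 0, "turn": 0, "fingers": 8.5},
    {"x": -3.6, "y": 0.3, "z": 0, "turn": 0, "fingers": 8.5},
    {"x": -3.6, "y": 0.3, "z": 0, "turn": 0, "fingers": 8.5},
    {"x": -3.6, "y": 0.3, "z": 0, "turn": 0, "fingers": 8.5},
    {"x": -3.6, "y": 0.3, "z": 0, "turn": 0, "fingers": 8.5},
    {"x": -3.6, "y": 0.3, "z": 0, "turn": 0, "fingers": 8.5},
    {"x": 0, "y": 0, "z": 0, "turn": 0, "fingers": 8.5}
  ]
}}

```text
clock: 3.32
position: [463.6, 321.4, 230.2]
ee_rot: [-0.644, 0.765, -0.0, 0.0]
contact_force: [1.3, -0.4, 0.6]
gripper_width: 85.0
```

```bash
python3 snap.py wrist w2
```

```text
3.3167 [463.58469637 321.38953605 230.1936453 ] [[-0.985, 0.164, 0.05, 450.902], [0.172, 0.942, 0.288, 248.195], [0.0, 0.292, -0.956, 372.534], [0.0, 0.0, 0.0, 1.0]]
```

View pics/wrist_w2.png

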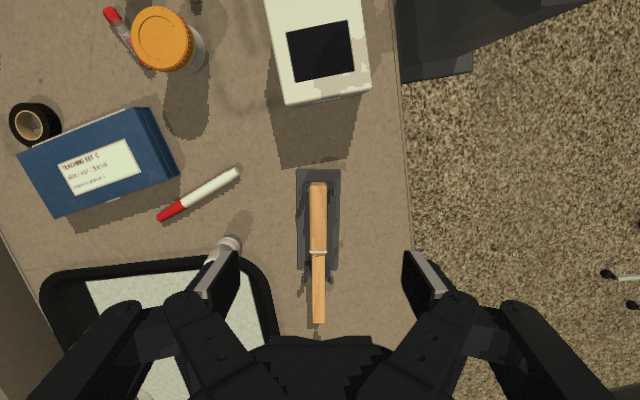

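```bash
cat > stk.py <<'E'
import sys
from h import *
z=load(sys.argv[1]);c=cloud(z);im=z['im'].astype(int);ok=z['d']>0
X,Y,Z=c[...,0],c[...,1],c[...,2]
p=c[(im[...,0]-im[...,2]>50)&ok&(X>420)&(X<540)&(Y>310)&(Y<550)&(Z>44)&(Z<60)]
print(len(p),cv2.minAreaRect(p[:,:2].astype(np.float32)))
a=cv2.fitLine(p[:,:2].astype(np.float32),cv2.DIST_HUBER,0,.01,.01).ravel()
d=a[:2]*np.sign(a[1]);t=(p[:,:2]-a[2:])@d;s=(p[:,:2]-a[2:])@np.array([d[1],-d[0]])
print("dir",d,"pt",a[2:],"t",t.min(),t.max())
S=[]
for k in np.arange(t.min(),t.max(),12):
    m=(t>=k)&(t<k+12)
    if m.sum()>5:
        print(k.round(1),s[m].min().round(1),s[m].max().round(1),np.median(p[m,2]).round(1));S.append((k+6,(s[m].min()+s[m].max())/2))
S=np.array(S);f=np.polyfit(S[:,0],S[:,1],1);print("slope corr",f)
o=a[2:]+d*(t.min()+62);print("origin from rear",o, "from tip",a[2:]+d*(t.max()-140))
q=c[ok&(X>420)&(X<540)&(Y>310)&(Y<480)&(Z>3)&(Z<10)]
print("base",len(q),cv2.minAreaRect(q[:,:2].astype(np.float32)))
q=c[ok&(X>420)&(X<540)&(Y>310)&(Y<480)&(Z>35)&(im[...,0]-im[...,2]<25)]
tt=(q[:,:2]-o)@d;ss=(q[:,:2]-o)@np.array([d[1],-d[0]])
for lo,hi in((-70,-35),(50,85)):
    m=(tt>lo)&(tt<hi);print("fork",m.sum(),tt[m].min(),tt[m].max(),np.sort(ss[m])[[0,-1]],"inner",ss[m][ss[m]<0].max(initial=-99),ss[m][ss[m]>0].min(initial=99),q[m,2].max())
E
python3 stk.py wrist_w2
```

```text
2068 ((484.3951416015625, 422.4918518066406), (200.62489318847656, 20.637203216552734), 80.39030456542969)
dir [0.17386445 0.9847696 ] pt [482.33475 411.00955] t -88.6329934412143 112.04050560616867
-88.6 -9.6 10.7 52.9
-76.6 -9.6 10.8 53.4
-64.6 -9.7 10.9 53.5
-52.6 -9.8 9.8 53.4
-40.6 -10.0 9.8 53.4
-28.6 -10.1 10.0 53.5
-16.6 -10.2 10.1 53.5
-4.6 -10.2 10.1 52.8
7.4 -7.8 7.9 47.6
19.4 -7.9 8.0 47.6
31.4 -8.0 8.1 47.5
43.4 -8.0 8.1 47.6
55.4 -8.1 8.2 47.6
67.4 -8.2 8.3 47.6
79.4 -8.3 8.4 47.4
91.4 -8.3 8.5 47.3
103.4 -8.4 8.6 47.3
slope corr [-0.00174768  0.13842675]
origin from rear [477.70421645 384.78219016] from tip [477.47358509 383.47589237]
base 2445 ((479.08514404296875, 386.77117919921875), (148.64306640625, 60.01185989379883), 79.56853485107422)
fork 4817 -69.99638085909275 -47.41522554608075 [-49.18150788  69.61089152] inner -14.615159322914538 15.918775689188944 318.2496903495634
fork 161 61.14245985987135 71.42305155367536 [-18.41226763  22.34138843] inner -9.440693648264398 9.643085543355284 55.769155289402306
```

Call:
{"method": "servo_tool", "body": {
  "rows": [
    {"x": -3.2, "y": -0.15, "z": 0, "turn": -0.1, "fingers": 8.5},
    {"x": -3.2, "y": -0.15, "z": 0, "turn": -0.1, "fingers": 8.5},
    {"x": 0, "y": 0, "z": 3.5, "turn": 0, "fingers": 8.5},
    {"x": 0, "y": 0, "z": 3.5, "turn": 0, "fingers": 8.5},
    {"x": 0, "y": 0, "z": 3.5, "turn": 0, "fingers": 8.5},
    {"x": 0, "y": 0, "z": 3.0, "turn": 0, "fingers": 8.5},
    {"x": 0, "y": 0, "z": 1.5, "turn": 0, "fingers": 8.5},
    {"x": 0, "y": 0, "z": 0, "turn": 0, "fingers": 8.5},
    {"x": 0, "y": 0, "z": 0, "turn": 0, "fingers": 8.5}
  ]
}}

```text
clock: 4.12
position: [477.0, 378.1, 80.9]
ee_rot: [-0.643, 0.766, -0.0, -0.001]
contact_force: [0.6, 0.4, -0.5]
gripper_width: 85.2
```

Call:
{"method": "servo_tool", "body": {
  "rows": [
    {"x": -0.6, "y": 0.05, "z": 0, "turn": 0, "fingers": 8.5},
    {"x": 0, "y": 0, "z": 2.0, "turn": 0, "fingers": 8.5},
    {"x": 0, "y": 0, "z": 2.0, "turn": 0, "fingers": 8.5},
    {"x": 0, "y": 0, "z": 1.0, "turn": 0, "fingers": 8.5},
    {"x": 0, "y": 0, "z": 0.8, "turn": 0, "fingers": 8.5},
    {"x": 0, "y": 0, "z": 0, "turn": 0, "fingers": 8.5},
    {"x": 0, "y": 0, "z": 0, "turn": 0, "fingers": 8.5}
  ]
}}

```text
clock: 4.7
position: [477.8, 386.3, 24.1]
ee_rot: [-0.644, 0.765, -0.0, 0.001]
contact_force: [0.9, -0.3, 0.6]
gripper_width: 85.3
```

```bash
python3 snap.py wrist w3; python3 snap.py side s3; python3 - <<'E'
from h import *
cv2.imwrite("pics/s3z.png",cv2.resize(load("side_s3")['im'][170:300,220:400,::-1],None,fx=4.4,fy=4.4))
E
```

```text
4.7 [477.77911547 386.27410579  24.10131045] [[-0.985, 0.163, 0.05, 465.087], [0.171, 0.942, 0.289, 312.98], [-0.0, 0.293, -0.956, 166.417], [0.0, 0.0, 0.0, 1.0]]
4.75 [477.95935394 386.48778834  24.49478976] [[-0.81, -0.344, 0.474, -47.521], [-0.586, 0.464, -0.665, 1066.96], [0.009, -0.816, -0.578, 805.734], [0.0, 0.0, 0.0, 1.0]]
```

View pics/wrist_w3.png

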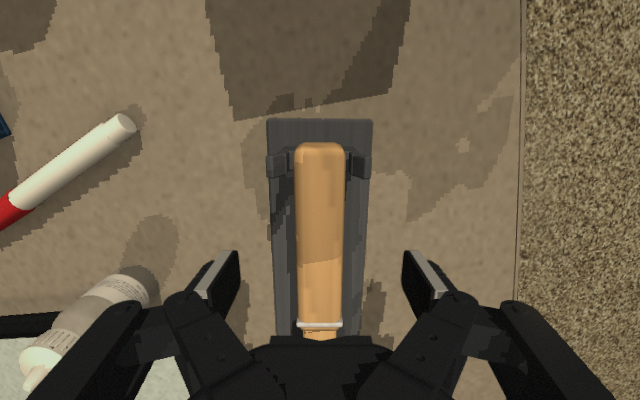

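View pics/s3z.png

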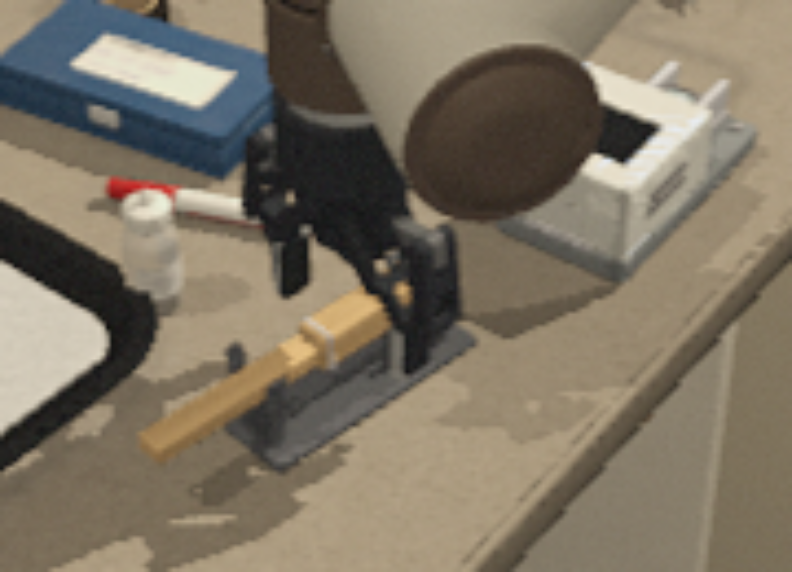

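Call:
{"method": "servo_tool", "body": {
  "rows": [
    {"x": 0, "y": 0, "z": 0, "turn": 0, "fingers": 1.5},
    {"x": 0, "y": 0, "z": 0, "turn": 0, "fingers": 1.5},
    {"x": 0, "y": 0, "z": 0, "turn": 0, "fingers": 1.5},
    {"x": 0, "y": 0, "z": 0, "turn": 0, "fingers": 1.5},
    {"x": 0, "y": 0, "z": 0, "turn": 0, "fingers": 1.5},
    {"x": 0, "y": 0, "z": 0, "turn": 0, "fingers": 1.5},
    {"x": 0, "y": 0, "z": 0, "turn": 0, "fingers": 1.5},
    {"x": 0, "y": 0, "z": 0, "turn": 0, "fingers": 1.5},
    {"x": 0, "y": 0, "z": 0, "turn": 0, "fingers": 1.5},
    {"x": 0, "y": 0, "z": 0, "turn": 0, "fingers": 1.5}
  ]
}}

```text
clock: 5.63
position: [477.5, 386.0, 23.6]
ee_rot: [-0.644, 0.765, 0.0, 0.0]
contact_force: [0.4, 0.9, 3.2]
gripper_width: 21.0
```

Call:
{"method": "servo_tool", "body": {
  "rows": [
    {"x": 0, "y": 0, "z": -0.5, "turn": 0, "fingers": 1.5},
    {"x": 0, "y": 0, "z": -1, "turn": 0, "fingers": 1.5},
    {"x": 0, "y": 0, "z": -1.5, "turn": 0, "fingers": 1.5},
    {"x": 0, "y": 0, "z": -2, "turn": 0, "fingers": 1.5},
    {"x": 0, "y": 0, "z": -2, "turn": 0, "fingers": 1.5},
    {"x": 0, "y": 0, "z": -2, "turn": 0, "fingers": 1.5},
    {"x": 0, "y": 0, "z": -1, "turn": 0, "fingers": 1.5},
    {"x": 0, "y": 0, "z": 0, "turn": 0, "fingers": 1.5},
    {"x": 0, "y": 0, "z": 0, "turn": 0, "fingers": 1.5}
  ]
}}

```text
clock: 6.38
position: [477.0, 385.7, 123.4]
ee_rot: [-0.644, 0.765, 0.0, 0.0]
contact_force: [-0.7, -0.8, -0.6]
gripper_width: 21.3
```

```bash
python3 snap.py side s4; python3 - <<'E'
from h import *
z=load("side_s4")
cv2.imwrite("pics/s4z.png",cv2.resize(z['im'][150:280,220:400,::-1],None,fx=4.4,fy=4.4))
E
```

```text
6.3833 [477.01186222 385.68578783 123.43042099] [[-0.81, -0.344, 0.474, -47.521], [-0.586, 0.464, -0.665, 1066.96], [0.009, -0.816, -0.578, 805.734], [0.0, 0.0, 0.0, 1.0]]
```

View pics/s4z.png

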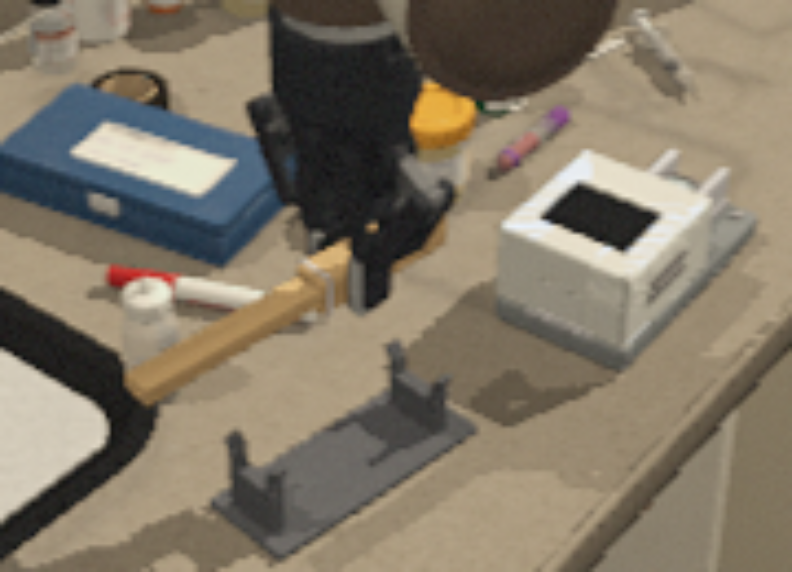

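Call:
{"method": "servo_tool", "body": {
  "rows": [
    {"x": 0, "y": 0, "z": 0, "turn": -5.4, "fingers": 1.5},
    {"x": 0, "y": 0, "z": 0, "turn": -5.4, "fingers": 1.5},
    {"x": 1.5, "y": 0.1, "z": 0, "turn": 0, "fingers": 1.5},
    {"x": 3, "y": 0.3, "z": 0, "turn": 0, "fingers": 1.5},
    {"x": 3.5, "y": 0.3, "z": 0, "turn": 0, "fingers": 1.5},
    {"x": 3.5, "y": 0.3, "z": 0, "turn": 0, "fingers": 1.5},
    {"x": 3.5, "y": 0.3, "z": 0, "turn": 0, "fingers": 1.5},
    {"x": 3.5, "y": 0.3, "z": 0, "turn": 0, "fingers": 1.5},
    {"x": 3.5, "y": 0.3, "z": 0, "turn": 0, "fingers": 1.5},
    {"x": 3.5, "y": 0.3, "z": 0, "turn": 0, "fingers": 1.5}
  ]
}}

```text
clock: 7.27
position: [458.1, 128.3, 121.9]
ee_rot: [0.713, -0.701, -0.0, 0.002]
contact_force: [1.5, -0.1, -0.7]
gripper_width: 20.8
```

Call:
{"method": "servo_tool", "body": {
  "rows": [
    {"x": 3.5, "y": 0.3, "z": 0, "turn": 0, "fingers": 1.5},
    {"x": 3.5, "y": 0.3, "z": 0, "turn": 0, "fingers": 1.5},
    {"x": 3.5, "y": 0.3, "z": 0, "turn": 0, "fingers": 1.5},
    {"x": 3.5, "y": 0.3, "z": 0, "turn": 0, "fingers": 1.5},
    {"x": 3.5, "y": 0.3, "z": 0, "turn": 0, "fingers": 1.5},
    {"x": 3, "y": 0.3, "z": 0, "turn": 0, "fingers": 1.5},
    {"x": 1.5, "y": 0.1, "z": 0, "turn": 0, "fingers": 1.5},
    {"x": 0, "y": 0, "z": 0, "turn": 0, "fingers": 1.5},
    {"x": 0, "y": 0, "z": 0, "turn": 0, "fingers": 1.5}
  ]
}}

```text
clock: 8.02
position: [443.2, -90.5, 122.2]
ee_rot: [0.712, -0.702, -0.001, 0.001]
contact_force: [-0.3, -0.3, -1.2]
gripper_width: 20.8
```

Call:
{"method": "servo_tool", "body": {
  "rows": [
    {"x": 0, "y": 0, "z": 2, "turn": 0, "fingers": 1.5},
    {"x": 0, "y": 0, "z": 3, "turn": 0, "fingers": 1.5},
    {"x": 0, "y": 0, "z": 2.5, "turn": 0, "fingers": 1.5},
    {"x": 0, "y": 0, "z": 1.7, "turn": 0, "fingers": 1.5},
    {"x": 0, "y": 0, "z": 1.0, "turn": 0, "fingers": 1.5},
    {"x": 0, "y": 0, "z": 0.5, "turn": 0, "fingers": 1.5},
    {"x": 0, "y": 0, "z": 0, "turn": 0, "fingers": 1.5},
    {"x": 0, "y": 0, "z": 0, "turn": 0, "fingers": 1.5}
  ]
}}

```text
clock: 8.68
position: [444.4, -89.2, 16.3]
ee_rot: [0.713, -0.701, -0.0, 0.0]
contact_force: [0.1, 1.0, 0.5]
gripper_width: 21.3
```

```bash
python3 snap.py top t5; python3 snap.py side s5;python3 snap.py wrist w5; python3 - <<'E'
from h import *
z=load("top_t5")
cv2.imwrite("pics/t5z.png",cv2.resize(z['im'][200:300,300:450,::-1],None,fx=5,fy=5))
z=load("side_s5")
cv2.imwrite("pics/s5z.png",cv2.resize(z['im'][120:240,320:440,::-1],None,fx=5,fy=5))
E
```

```text
8.6833 [444.42852867 -89.21415112  16.30105075] [[-0.008, -0.981, 0.192, 362.451], [-1.0, 0.009, 0.004, 207.735], [-0.006, -0.192, -0.981, 1044.14], [0.0, 0.0, 0.0, 1.0]]
8.7333 [444.77885135 -89.31461806  16.77000991] [[-0.81, -0.344, 0.474, -47.521], [-0.586, 0.464, -0.665, 1066.96], [0.009, -0.816, -0.578, 805.734], [0.0, 0.0, 0.0, 1.0]]
8.7833 [444.89641989 -89.40183827  17.00093459] [[-1.0, -0.017, -0.004, 446.143], [-0.017, 0.956, 0.292, -163.702], [-0.001, 0.292, -0.956, 159.361], [0.0, 0.0, 0.0, 1.0]]
```

View pics/t5z.png

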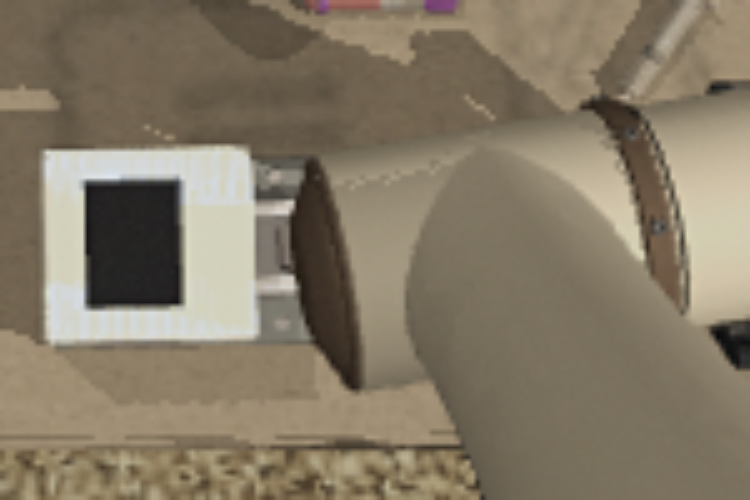

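View pics/s5z.png

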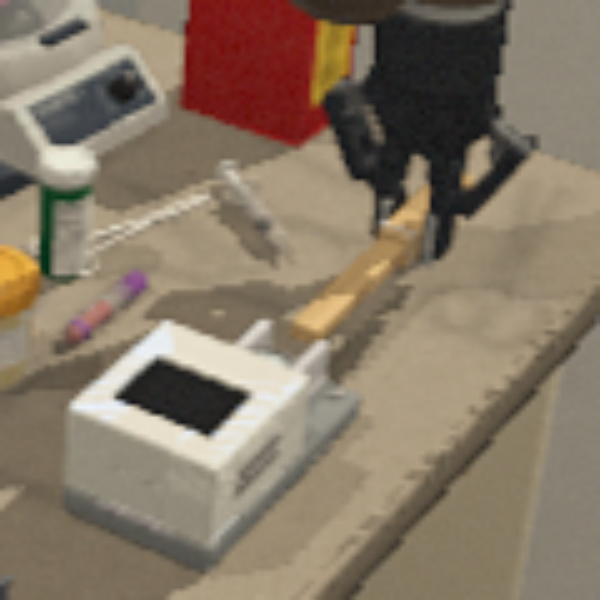

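View pics/wrist_w5.png

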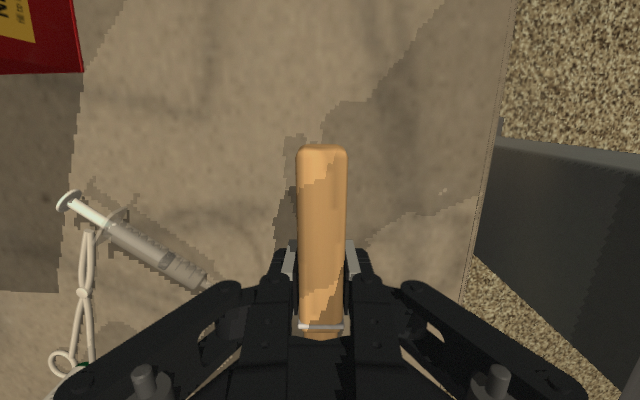

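```bash
cat > tip.py <<'E'
import sys
from h import *
z=load(sys.argv[1]);c=cloud(z);im=z['im'].astype(int);ok=z['d']>0
X,Y,Z=c[...,0],c[...,1],c[...,2]
p=c[(im[...,0]-im[...,2]>50)&ok&(X>415)&(X<475)&(Y>-160)&(Y<140)&(Z>22)&(Z<60)]
print(len(p),p.min(0),p.max(0))
for y in np.arange(-160,p[:,1].max(),12):
    q=p[(p[:,1]>=y)&(p[:,1]<y+12)]
    if len(q)>3: print(y,len(q),"x",np.percentile(q[:,0],[2,98]).round(1),"z",np.percentile(q[:,2],[2,50,98]).round(1))
E
python3 tip.py side_s5;python3 tip.py wrist_w5
```

```text
242 [ 432.14179537 -156.02882994   27.96616808] [455.20106739  53.61216939  52.96835307]
-148.0 4 x [434.5 436.2] z [45.  47.3 52.7]
-112.0 9 x [443.  452.9] z [45.6 48.2 51. ]
-100.0 9 x [442. 455.] z [45.9 47.6 50. ]
-88.0 14 x [436.2 453.1] z [46.1 48.4 51. ]
-76.0 19 x [432.3 453.6] z [29.8 46.9 50.7]
-64.0 26 x [434.5 451.6] z [32.3 41.7 48.7]
-52.0 14 x [434.8 450.1] z [33.7 40.8 44.6]
-40.0 19 x [433.8 451.2] z [35.7 41.  44.7]
-28.0 15 x [434.3 450.6] z [37.2 41.  44.3]
-16.0 18 x [433.5 450.1] z [33.5 41.2 44.8]
-4.0 14 x [433.3 447.3] z [32.6 41.5 45. ]
8.0 18 x [432.8 450.7] z [34.6 40.7 43.3]
20.0 20 x [432.7 450.5] z [36.4 40.9 45.9]
32.0 17 x [433.7 450.5] z [34.7 40.3 43.9]
44.0 24 x [432.7 450.6] z [32.  40.1 45. ]
8736 [ 434.10633469 -151.83813619   27.80274625] [456.21832463 -50.9072312   49.52112741]
-160.0 621 x [436. 455.] z [30.1 45.4 47.6]
-148.0 1498 x [435.1 455.6] z [44.  47.  48.4]
-136.0 1350 x [434.9 455.2] z [44.4 47.  48.3]
-124.0 1236 x [434.9 454.8] z [44.7 46.9 48.2]
-112.0 1114 x [434.8 454.8] z [44.7 47.  48.2]
-100.0 1003 x [435.1 454.5] z [45.3 47.  48.2]
-88.0 929 x [434.8 454.6] z [45.1 47.  48.1]
-76.0 659 x [434.8 454.7] z [44.6 46.9 48.1]
-64.0 316 x [436.2 453. ] z [40.1 41.5 47.4]
-52.0 10 x [442.5 448.3] z [40.2 40.8 41.4]
```

Call:
{"method": "servo_tool", "body": {
  "rows": [
    {"x": -0.3, "y": 0, "z": 0.1, "turn": 0, "fingers": 1.5},
    {"x": -0.5, "y": 0, "z": 0, "turn": 0, "fingers": 1.5},
    {"x": -0.5, "y": 0, "z": 0, "turn": 0, "fingers": 1.5},
    {"x": -0.5, "y": 0, "z": 0, "turn": 0, "fingers": 1.5},
    {"x": -0.5, "y": 0, "z": 0, "turn": 0, "fingers": 1.5},
    {"x": -0.5, "y": 0, "z": 0, "turn": 0, "fingers": 1.5},
    {"x": -0.5, "y": 0, "z": 0, "turn": 0, "fingers": 1.5},
    {"x": -0.5, "y": 0, "z": 0, "turn": 0, "fingers": 1.5},
    {"x": -0.3, "y": 0, "z": 0, "turn": 0, "fingers": 1.5},
    {"x": 0, "y": 0, "z": 0, "turn": 0, "fingers": 1.5}
  ]
}}

```text
clock: 9.67
position: [443.6, -48.2, 15.3]
ee_rot: [0.713, -0.701, 0.0, -0.0]
contact_force: [0.4, -0.8, -0.5]
gripper_width: 21.3
```

```bash
python3 snap.py side s6; python3 tip.py side_s6; python3 - <<'E'
from h import *
from bench import arm
s=arm.read_state();print(s['contact_force'],s['wrist_torque'],s['position'])
z=load("side_s6")
cv2.imwrite("pics/s6z.png",cv2.resize(z['im'][120:240,320:440,::-1],None,fx=5,fy=5))
E
```

```text
9.6667 [443.55895621 -48.20565997  15.31805281] [[-0.81, -0.344, 0.474, -47.521], [-0.586, 0.464, -0.665, 1066.96], [0.009, -0.816, -0.578, 805.734], [0.0, 0.0, 0.0, 1.0]]
239 [ 431.09043888 -111.12168439   26.07265546] [465.3904279   88.872458    49.73185187]
-112.0 7 x [432.9 440.8] z [41.5 45.2 46.2]
-76.0 4 x [446.4 452.6] z [44.8 46.3 47.7]
-64.0 10 x [440.1 453.6] z [44.5 46.5 48.9]
-52.0 13 x [439.4 462.6] z [30.7 46.3 49.2]
-40.0 21 x [432.8 454.7] z [28.4 45.5 48.3]
-28.0 30 x [431.4 451. ] z [28.6 41.7 47.9]
-16.0 18 x [433.1 450.1] z [30.4 39.4 42. ]
-4.0 19 x [433.7 450.3] z [29.1 39.7 42.3]
8.0 20 x [432.6 450.8] z [32. 39. 42.]
20.0 17 x [433.9 449.7] z [34.7 39.1 43. ]
32.0 18 x [432.5 449.9] z [34.1 39.5 42.2]
44.0 15 x [433.3 449.5] z [38.9 39.7 41.8]
56.0 19 x [434.  453.7] z [33.5 39.8 42.9]
68.0 14 x [431.8 454.5] z [32.  39.8 41.9]
80.0 12 x [432.4 448.4] z [38.4 40.6 42.8]
[-0.78727613 -0.2305378  -1.06306695] [-0.02239233 -0.02356581  0.08344106] [443.52308479 -48.46608119  15.29207061]
```

View pics/s6z.png

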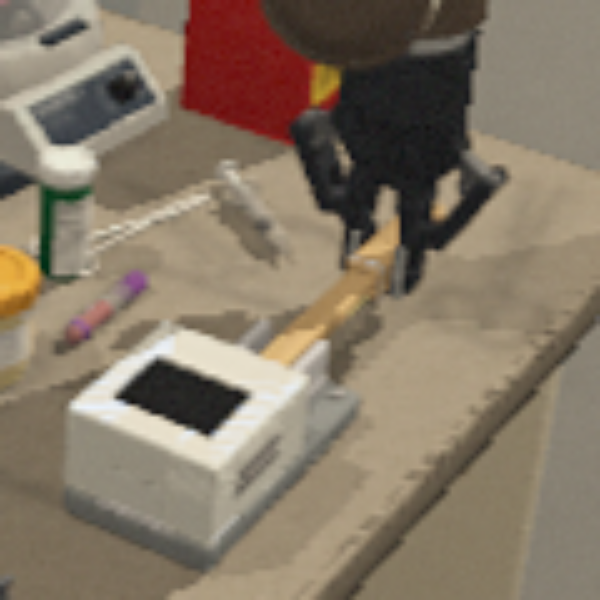

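Call:
{"method": "servo_tool", "body": {
  "rows": [
    {"x": -0.3, "y": 0, "z": 0, "turn": 0, "fingers": 1.5},
    {"x": -0.5, "y": 0, "z": 0, "turn": 0, "fingers": 1.5},
    {"x": -0.5, "y": 0, "z": 0, "turn": 0, "fingers": 1.5},
    {"x": -0.5, "y": 0, "z": 0, "turn": 0, "fingers": 1.5},
    {"x": -0.5, "y": 0, "z": 0, "turn": 0, "fingers": 1.5},
    {"x": -0.5, "y": 0, "z": 0, "turn": 0, "fingers": 1.5},
    {"x": -0.4, "y": 0, "z": 0, "turn": 0, "fingers": 1.5},
    {"x": -0.3, "y": 0, "z": 0, "turn": 0, "fingers": 1.5},
    {"x": 0, "y": 0, "z": 0, "turn": 0, "fingers": 1.5},
    {"x": 0, "y": 0, "z": 0, "turn": 0, "fingers": 1.5}
  ]
}}

```text
clock: 10.55
position: [443.0, -13.6, 15.3]
ee_rot: [0.713, -0.701, 0.0, -0.0]
contact_force: [-1.1, -0.0, -0.1]
gripper_width: 21.4
```

Call:
{"method": "servo_tool", "body": {
  "rows": [
    {"x": -0.1, "y": 0, "z": 0, "turn": 0, "fingers": 1.5},
    {"x": -0.1, "y": 0, "z": 0, "turn": 0, "fingers": 1.5},
    {"x": -0.1, "y": 0, "z": 0, "turn": 0, "fingers": 1.5},
    {"x": -0.1, "y": 0, "z": 0, "turn": 0, "fingers": 1.5},
    {"x": -0.1, "y": 0, "z": 0, "turn": 0, "fingers": 1.5}
  ]
}}

```text
clock: 10.97
position: [442.0, -9.4, 15.2]
ee_rot: [0.713, -0.701, -0.0, 0.001]
contact_force: [-0.5, -4.7, 0.6]
gripper_width: 21.0
```

Call:
{"method": "servo_tool", "body": {
  "rows": [
    {"x": -0.1, "y": 0, "z": 0, "turn": 0, "fingers": 1.5},
    {"x": -0.1, "y": 0, "z": 0, "turn": 0, "fingers": 1.5},
    {"x": -0.1, "y": 0, "z": 0, "turn": 0, "fingers": 1.5},
    {"x": -0.1, "y": 0, "z": 0, "turn": 0, "fingers": 1.5}
  ]
}}

```text
clock: 11.3
position: [442.3, -5.0, 15.2]
ee_rot: [0.713, -0.701, -0.0, 0.0]
contact_force: [-1.1, -4.0, 0.8]
gripper_width: 20.8
```

Call:
{"method": "servo_tool", "body": {
  "rows": [
    {"x": -0.08, "y": 0, "z": 0, "turn": 0, "fingers": 1.5},
    {"x": -0.08, "y": 0, "z": 0, "turn": 0, "fingers": 1.5},
    {"x": -0.08, "y": 0, "z": 0, "turn": 0, "fingers": 1.5},
    {"x": -0.08, "y": 0, "z": 0, "turn": 0, "fingers": 1.5}
  ]
}}

```text
clock: 11.63
position: [442.6, -1.5, 15.3]
ee_rot: [0.713, -0.701, -0.0, 0.0]
contact_force: [-1.5, -3.2, -0.7]
gripper_width: 21.2
```

Call:
{"method": "servo_tool", "body": {
  "rows": [
    {"x": -0.05, "y": 0, "z": 0, "turn": 0, "fingers": 1.5},
    {"x": -0.05, "y": 0, "z": 0, "turn": 0, "fingers": 1.5}
  ]
}}

```text
clock: 11.8
position: [442.6, -0.5, 15.3]
ee_rot: [0.713, -0.701, -0.0, 0.0]
contact_force: [-1.2, -3.5, -0.8]
gripper_width: 21.2
```

Call:
{"method": "servo_tool", "body": {
  "rows": [
    {"x": -0.05, "y": 0, "z": 0, "turn": 0, "fingers": 1.5},
    {"x": -0.05, "y": 0, "z": 0, "turn": 0, "fingers": 1.5}
  ]
}}

```text
clock: 11.97
position: [442.6, 0.4, 15.3]
ee_rot: [0.713, -0.701, -0.0, 0.0]
contact_force: [-0.5, -4.0, -0.9]
gripper_width: 21.2
```

Call:
{"method": "servo_tool", "body": {
  "rows": [
    {"x": -0.05, "y": 0, "z": 0, "turn": 0, "fingers": 1.5},
    {"x": -0.05, "y": 0, "z": 0, "turn": 0, "fingers": 1.5}
  ]
}}

```text
clock: 12.13
position: [442.6, 1.4, 15.3]
ee_rot: [0.713, -0.701, -0.0, 0.0]
contact_force: [-1.5, -3.5, 0.3]
gripper_width: 21.1
```

Call:
{"method": "servo_tool", "body": {
  "rows": [
    {"x": -0.05, "y": 0, "z": 0, "turn": 0, "fingers": 1.5},
    {"x": -0.05, "y": 0, "z": 0, "turn": 0, "fingers": 1.5}
  ]
}}

```text
clock: 12.3
position: [442.6, 2.4, 15.3]
ee_rot: [0.713, -0.701, -0.0, 0.0]
contact_force: [-1.8, -2.2, -0.2]
gripper_width: 21.1
```

Call:
{"method": "servo_tool", "body": {
  "rows": [
    {"x": -0.05, "y": 0, "z": 0, "turn": 0, "fingers": 1.5},
    {"x": -0.05, "y": 0, "z": 0, "turn": 0, "fingers": 1.5}
  ]
}}

```text
clock: 12.47
position: [442.5, 3.4, 15.3]
ee_rot: [0.713, -0.701, -0.0, 0.0]
contact_force: [-1.9, -1.6, -0.2]
gripper_width: 20.9
```

Call:
{"method": "servo_tool", "body": {
  "rows": [
    {"x": -0.05, "y": 0, "z": 0, "turn": 0, "fingers": 1.5},
    {"x": -0.05, "y": 0, "z": 0, "turn": 0, "fingers": 1.5}
  ]
}}

```text
clock: 12.63
position: [442.5, 4.4, 15.3]
ee_rot: [0.713, -0.701, -0.0, 0.0]
contact_force: [-1.8, -3.5, -0.2]
gripper_width: 21.4
```

Call:
{"method": "servo_tool", "body": {
  "rows": [
    {"x": -0.05, "y": 0, "z": 0, "turn": 0, "fingers": 1.5},
    {"x": -0.05, "y": 0, "z": 0, "turn": 0, "fingers": 1.5}
  ]
}}

```text
clock: 12.8
position: [442.5, 5.4, 15.3]
ee_rot: [0.713, -0.701, -0.0, 0.0]
contact_force: [-1.7, -2.3, -1.0]
gripper_width: 21.2
```

Call:
{"method": "servo_tool", "body": {
  "rows": [
    {"x": -0.05, "y": 0, "z": 0, "turn": 0, "fingers": 1.5},
    {"x": -0.05, "y": 0, "z": 0, "turn": 0, "fingers": 1.5}
  ]
}}

```text
clock: 12.97
position: [442.5, 6.4, 15.3]
ee_rot: [0.713, -0.701, -0.0, 0.0]
contact_force: [-2.0, -2.5, -1.0]
gripper_width: 21.5
```

Call:
{"method": "servo_tool", "body": {
  "rows": [
    {"x": -0.05, "y": 0, "z": 0, "turn": 0, "fingers": 1.5},
    {"x": -0.05, "y": 0, "z": 0, "turn": 0, "fingers": 1.5}
  ]
}}

```text
clock: 13.13
position: [442.5, 7.4, 15.3]
ee_rot: [0.713, -0.701, -0.0, 0.0]
contact_force: [-1.6, -2.5, -0.3]
gripper_width: 21.0
```

Call:
{"method": "servo_tool", "body": {
  "rows": [
    {"x": -0.05, "y": 0, "z": 0, "turn": 0, "fingers": 1.5},
    {"x": -0.05, "y": 0, "z": 0, "turn": 0, "fingers": 1.5}
  ]
}}

```text
clock: 13.3
position: [442.5, 8.4, 15.3]
ee_rot: [0.713, -0.701, -0.0, 0.0]
contact_force: [-1.9, -2.7, 0.1]
gripper_width: 21.0
```

Call:
{"method": "servo_tool", "body": {
  "rows": [
    {"x": -0.05, "y": 0, "z": 0, "turn": 0, "fingers": 1.5},
    {"x": -0.05, "y": 0, "z": 0, "turn": 0, "fingers": 1.5}
  ]
}}

```text
clock: 13.47
position: [442.5, 9.4, 15.3]
ee_rot: [0.713, -0.701, 0.0, -0.0]
contact_force: [-1.9, -3.3, -0.8]
gripper_width: 21.4
```

Call:
{"method": "servo_tool", "body": {
  "rows": [
    {"x": -0.05, "y": 0, "z": 0, "turn": 0, "fingers": 1.5},
    {"x": -0.05, "y": 0, "z": 0, "turn": 0, "fingers": 1.5}
  ]
}}

```text
clock: 13.63
position: [442.5, 10.4, 15.3]
ee_rot: [0.713, -0.701, 0.0, -0.0]
contact_force: [-1.8, -3.5, -0.7]
gripper_width: 21.1
```

Call:
{"method": "servo_tool", "body": {
  "rows": [
    {"x": -0.05, "y": 0, "z": 0, "turn": 0, "fingers": 1.5},
    {"x": -0.05, "y": 0, "z": 0, "turn": 0, "fingers": 1.5}
  ]
}}

```text
clock: 13.8
position: [442.5, 11.4, 15.3]
ee_rot: [0.713, -0.701, -0.0, 0.0]
contact_force: [-1.7, -2.4, 0.5]
gripper_width: 20.9
```

Call:
{"method": "servo_tool", "body": {
  "rows": [
    {"x": -0.05, "y": 0, "z": 0, "turn": 0, "fingers": 1.5},
    {"x": -0.05, "y": 0, "z": 0, "turn": 0, "fingers": 1.5}
  ]
}}

```text
clock: 13.97
position: [442.5, 12.4, 15.3]
ee_rot: [0.713, -0.701, -0.0, 0.0]
contact_force: [-1.5, -2.5, -1.0]
gripper_width: 21.0
```

Call:
{"method": "servo_tool", "body": {
  "rows": [
    {"x": -0.05, "y": 0, "z": 0, "turn": 0, "fingers": 1.5},
    {"x": -0.05, "y": 0, "z": 0, "turn": 0, "fingers": 1.5}
  ]
}}

```text
clock: 14.13
position: [442.5, 13.4, 15.3]
ee_rot: [0.713, -0.701, 0.0, -0.0]
contact_force: [-2.3, -2.7, -0.6]
gripper_width: 21.2
```

Call:
{"method": "servo_tool", "body": {
  "rows": [
    {"x": -0.05, "y": 0, "z": 0, "turn": 0, "fingers": 1.5},
    {"x": -0.05, "y": 0, "z": 0, "turn": 0, "fingers": 1.5}
  ]
}}

```text
clock: 14.3
position: [442.4, 14.4, 15.3]
ee_rot: [0.713, -0.701, -0.0, -0.0]
contact_force: [-1.0, -2.6, -1.2]
gripper_width: 21.3
```

Call:
{"method": "servo_tool", "body": {
  "rows": [
    {"x": -0.05, "y": 0, "z": 0, "turn": 0, "fingers": 1.5},
    {"x": -0.05, "y": 0, "z": 0, "turn": 0, "fingers": 1.5}
  ]
}}

```text
clock: 14.47
position: [442.4, 15.4, 15.3]
ee_rot: [0.713, -0.701, -0.0, 0.0]
contact_force: [-2.0, -2.1, -0.7]
gripper_width: 21.2
```

Call:
{"method": "servo_tool", "body": {
  "rows": [
    {"x": -0.05, "y": 0, "z": 0, "turn": 0, "fingers": 1.5},
    {"x": -0.05, "y": 0, "z": 0, "turn": 0, "fingers": 1.5}
  ]
}}

```text
clock: 14.63
position: [442.2, 16.2, 15.3]
ee_rot: [0.713, -0.701, -0.0, 0.0]
contact_force: [-0.3, -4.8, -0.4]
gripper_width: 21.1
```

Call:
{"method": "servo_tool", "body": {
  "rows": [
    {"x": -0.05, "y": 0, "z": 0, "turn": 0, "fingers": 1.5}
  ]
}}

```text
clock: 14.72
position: [442.1, 16.4, 15.3]
ee_rot: [0.713, -0.701, -0.0, 0.001]
contact_force: [-0.2, -8.0, -0.1]
gripper_width: 21.2
```

Stop met: the force rises steeply. Next, a small step, then hold.

Call:
{"method": "servo_tool", "body": {
  "rows": [
    {"x": -0.04, "y": 0, "z": 0, "turn": 0, "fingers": 1.5},
    {"x": 0, "y": 0, "z": 0, "turn": 0, "fingers": 1.5}
  ]
}}

```text
clock: 14.88
position: [442.0, 16.5, 15.3]
ee_rot: [0.713, -0.701, -0.0, 0.001]
contact_force: [-1.7, -7.7, -0.3]
gripper_width: 21.4
```

Call:
{"method": "servo_tool", "body": {
  "rows": [
    {"x": -0.05, "y": 0, "z": 0, "turn": 0, "fingers": 1.5},
    {"x": 0, "y": 0, "z": 0, "turn": 0, "fingers": 1.5}
  ]
}}

```text
clock: 15.05
position: [441.9, 16.7, 15.3]
ee_rot: [0.713, -0.702, -0.0, 0.001]
contact_force: [-0.9, -9.1, -0.7]
gripper_width: 21.3
```

Call:
{"method": "servo_tool", "body": {
  "rows": [
    {"x": -0.05, "y": 0, "z": 0, "turn": 0, "fingers": 1.5},
    {"x": 0, "y": 0, "z": 0, "turn": 0, "fingers": 1.5}
  ]
}}

```text
clock: 15.22
position: [441.8, 16.9, 15.3]
ee_rot: [0.712, -0.702, -0.0, 0.001]
contact_force: [-0.2, -10.8, 0.2]
gripper_width: 21.4
```

Call:
{"method": "servo_tool", "body": {
  "rows": [
    {"x": -0.05, "y": 0, "z": 0, "turn": 0, "fingers": 1.5},
    {"x": 0, "y": 0, "z": 0, "turn": 0, "fingers": 1.5},
    {"x": 0, "y": 0, "z": 0, "turn": 0, "fingers": 1.5},
    {"x": 0, "y": 0, "z": 0, "turn": 0, "fingers": 1.5}
  ]
}}

```text
clock: 15.55
position: [441.6, 17.1, 15.3]
ee_rot: [0.712, -0.702, -0.0, 0.001]
contact_force: [0.2, -12.9, 0.4]
gripper_width: 21.0
```

```bash
python3 - <<'E'
from bench import arm
for i in range(3):
    s=arm.read_state();print(s['clock'],s['contact_force'],s['position']); arm.get_image("top")
E
```

```text
15.55 [  0.23969759 -12.87519155   0.37687113] [441.60685695  17.11866942  15.26564796]
15.6 [  0.86458318 -11.61008388   0.49357218] [441.59689664  17.10862565  15.24328814]
15.65 [  0.29391183 -13.29904277   1.62411939] [441.57712645  17.10884807  15.2472978 ]
```

Call:
{"method": "servo_tool", "body": {
  "rows": [
    {"x": 0, "y": 0, "z": 0, "turn": 0, "fingers": 1.5},
    {"x": 0, "y": 0, "z": 0, "turn": 0, "fingers": 1.5},
    {"x": 0, "y": 0, "z": 0, "turn": 0, "fingers": 1.5},
    {"x": 0, "y": 0, "z": 0, "turn": 0, "fingers": 1.5},
    {"x": 0, "y": 0, "z": 0, "turn": 0, "fingers": 1.5},
    {"x": 0, "y": 0, "z": 0, "turn": 0, "fingers": 1.5},
    {"x": 0, "y": 0, "z": 0, "turn": 0, "fingers": 1.5},
    {"x": 0, "y": 0, "z": 0, "turn": 0, "fingers": 1.5},
    {"x": 0, "y": 0, "z": 0, "turn": 0, "fingers": 1.5},
    {"x": 0, "y": 0, "z": 0, "turn": 0, "fingers": 1.5}
  ]
}}

```text
clock: 16.53
position: [441.6, 17.1, 15.3]
ee_rot: [0.712, -0.702, -0.0, 0.001]
contact_force: [0.4, -13.2, 1.2]
gripper_width: 21.4
```

Call:
{"method": "servo_tool", "body": {
  "rows": [
    {"x": 0.05, "y": 0, "z": 0, "turn": 0, "fingers": 1.5},
    {"x": 0.1, "y": 0, "z": 0, "turn": 0, "fingers": 1.5},
    {"x": 0.2, "y": 0, "z": 0, "turn": 0, "fingers": 1.5},
    {"x": 0.5, "y": 0, "z": 0, "turn": 0, "fingers": 1.5},
    {"x": 1, "y": 0, "z": 0, "turn": 0, "fingers": 1.5},
    {"x": 1.5, "y": 0, "z": 0, "turn": 0, "fingers": 1.5},
    {"x": 1.5, "y": 0, "z": 0, "turn": 0, "fingers": 1.5},
    {"x": 1.5, "y": 0, "z": 0, "turn": 0, "fingers": 1.5},
    {"x": 0.5, "y": 0, "z": 0, "turn": 0, "fingers": 1.5},
    {"x": 0, "y": 0, "z": 0, "turn": 0, "fingers": 1.5}
  ]
}}

```text
clock: 17.37
position: [443.9, -50.7, 15.4]
ee_rot: [0.712, -0.702, 0.0, -0.0]
contact_force: [0.5, 0.9, -0.7]
gripper_width: 21.2
```

Call:
{"method": "servo_tool", "body": {
  "rows": [
    {"x": 1.5, "y": 0, "z": 0, "turn": 0, "fingers": 1.5},
    {"x": 1.5, "y": 0, "z": 0, "turn": 0, "fingers": 1.5},
    {"x": 1.5, "y": 0, "z": 0, "turn": 0, "fingers": 1.5},
    {"x": 0.8, "y": 0, "z": 0, "turn": 0, "fingers": 1.5},
    {"x": 0, "y": 0, "z": -0.5, "turn": 0, "fingers": 1.5},
    {"x": 0, "y": 0, "z": -2, "turn": 0, "fingers": 1.5},
    {"x": 0, "y": 0, "z": -3, "turn": 0, "fingers": 1.5},
    {"x": 0, "y": 0, "z": -3, "turn": 0, "fingers": 1.5},
    {"x": 0, "y": 0, "z": -2, "turn": 0, "fingers": 1.5},
    {"x": 0, "y": 0, "z": 0, "turn": 0, "fingers": 1.5}
  ]
}}

```text
clock: 18.2
position: [447.7, -101.9, 125.1]
ee_rot: [0.714, -0.701, 0.004, -0.004]
contact_force: [0.9, -0.1, -1.0]
gripper_width: 21.0
```

Call:
{"method": "servo_tool", "body": {
  "rows": [
    {"x": 0, "y": 0, "z": 0, "turn": 0, "fingers": 1.5},
    {"x": 0, "y": 0, "z": 0, "turn": 0, "fingers": 1.5}
  ]
}}

```text
clock: 18.37
position: [443.7, -102.2, 119.9]
ee_rot: [0.713, -0.701, -0.0, 0.0]
contact_force: [-0.8, 0.5, -1.4]
gripper_width: 21.1
```

```bash
python3 snap.py wrist w7; python3 snap.py side s7; python3 - <<'E'
from h import *
from bench import arm
s=arm.read_state();print(s['ee_rot'],s['position'])
for n in("wrist_w5","wrist_w7"):
    z=load(n);P=z['pose'];c=cloud(z);im=z['im'].astype(int)
    q=(c-P[:3,3])@P[:3,:3]  # camera frame
    m=(im[...,0]-im[...,2]>50)&(z['d']>0)&(q[...,2]<165)&(abs(q[...,0])<25)
    p=q[m];top=p[p[:,2]<np.inf]
    v=np.where(m)[0]
    print(n,len(p),p.min(0),p.max(0),np.median(p,0))
    for r in (160,200,240,280,310):
        u=np.where(m[r])[0];print(r,u.min(),u.max(),np.median(z['d'][r,u]))
z=load("side_s7");cv2.imwrite("pics/s7z.png",cv2.resize(z['im'][90:240,300:450,::-1],None,fx=4,fy=4))
E
```

```text
18.3667 [ 443.74668644 -102.17737498  119.92747854] [[-1.0, -0.016, -0.006, 445.32], [-0.017, 0.956, 0.293, -176.495], [0.002, 0.293, -0.956, 262.265], [0.0, 0.0, 0.0, 1.0]]
18.4167 [ 443.49164901 -102.33785872  119.43057958] [[-0.81, -0.344, 0.474, -47.521], [-0.586, 0.464, -0.665, 1066.96], [0.009, -0.816, -0.578, 805.734], [0.0, 0.0, 0.0, 1.0]]
[ 0.71303245 -0.70112976 -0.00092487  0.00095811] [ 443.44715256 -102.46315251  119.21721066]
wrist_w5 8745 [-10.72043948 -33.18530262 110.51382446] [ 15.64197513  73.13607882 164.74711609] [  0.25566691  13.23237031 122.01764679]
160 296 347 112.550415
200 298 346 117.47441
240 299 344 122.48821
280 299 342 128.52463
310 299 342 133.41495
wrist_w7 8817 [-10.71958957 -26.60884567 110.21832275] [ 11.39071204  73.26332942 146.96784973] [  0.25257695  13.60822732 121.99532318]
160 296 347 112.31694
200 297 346 117.372665
240 298 345 122.466156
280 299 342 128.44708
310 299 342 133.41995
```

View pics/wrist_w7.png

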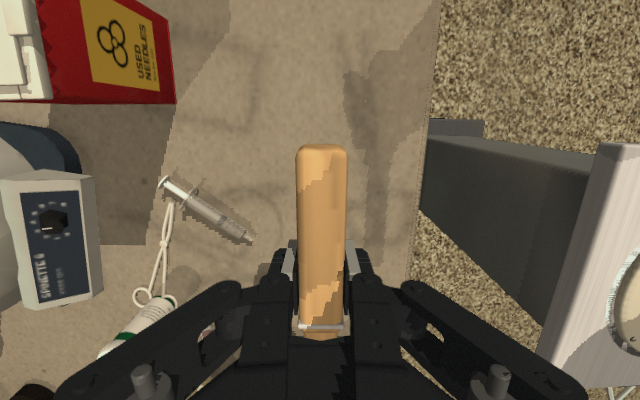

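View pics/s7z.png

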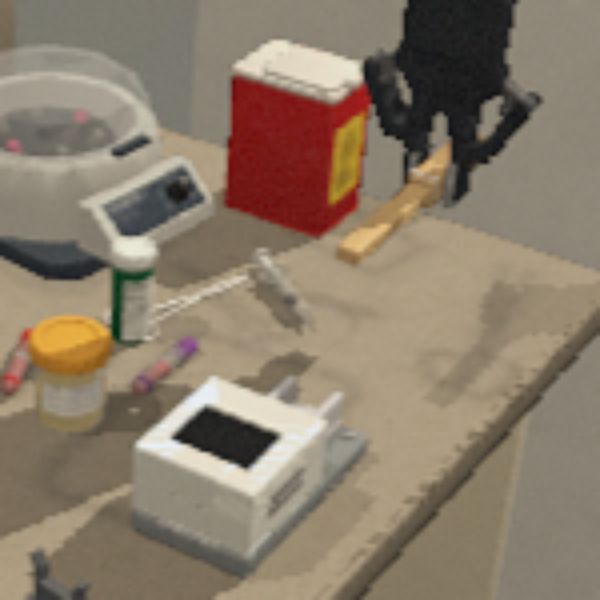

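Call:
{"method": "servo_tool", "body": {
  "rows": [
    {"x": -1.5, "y": 0, "z": 0, "turn": 0, "fingers": 1.5},
    {"x": -3, "y": -0.3, "z": 0, "turn": 0, "fingers": 1.5},
    {"x": -3.5, "y": -0.3, "z": 0, "turn": 0, "fingers": 1.5},
    {"x": -3.5, "y": -0.3, "z": 0, "turn": 0, "fingers": 1.5},
    {"x": -3.5, "y": -0.3, "z": 0, "turn": 0, "fingers": 1.5},
    {"x": -3.5, "y": -0.3, "z": 0, "turn": 0, "fingers": 1.5},
    {"x": -3.5, "y": -0.3, "z": 0, "turn": 0, "fingers": 1.5},
    {"x": -3.5, "y": -0.3, "z": 0, "turn": 0, "fingers": 1.5},
    {"x": -3.5, "y": -0.3, "z": 0, "turn": 0, "fingers": 1.5},
    {"x": -3.5, "y": -0.3, "z": 0, "turn": 0, "fingers": 1.5}
  ]
}}

```text
clock: 19.3
position: [465.1, 224.1, 118.9]
ee_rot: [0.713, -0.701, -0.0, 0.002]
contact_force: [0.2, -0.4, -1.3]
gripper_width: 21.3
```

Call:
{"method": "servo_tool", "body": {
  "rows": [
    {"x": -3.5, "y": -0.3, "z": 0, "turn": 0, "fingers": 1.5},
    {"x": -3.5, "y": -0.3, "z": 0, "turn": 0, "fingers": 1.5},
    {"x": -3.5, "y": -0.3, "z": 0, "turn": 0, "fingers": 1.5},
    {"x": -3, "y": -0.3, "z": 0, "turn": 0, "fingers": 1.5},
    {"x": -1.5, "y": -0.3, "z": 0, "turn": 0, "fingers": 1.5},
    {"x": -1.2, "y": 0, "z": 0, "turn": 0, "fingers": 1.5},
    {"x": 0, "y": 0, "z": 0, "turn": 5.4, "fingers": 1.5},
    {"x": 0, "y": 0, "z": 0, "turn": 5.4, "fingers": 1.5},
    {"x": 0, "y": 0, "z": 0, "turn": 0, "fingers": 1.5},
    {"x": 0, "y": 0, "z": 0, "turn": 0, "fingers": 1.5}
  ]
}}

```text
clock: 20.13
position: [477.9, 384.2, 119.3]
ee_rot: [-0.645, 0.765, -0.0, -0.001]
contact_force: [0.6, 0.1, -0.9]
gripper_width: 21.2
```

Call:
{"method": "servo_tool", "body": {
  "rows": [
    {"x": -0.17, "y": 0.07, "z": 0, "turn": 0, "fingers": 1.5},
    {"x": 0, "y": 0, "z": 1.5, "turn": 0, "fingers": 1.5},
    {"x": 0, "y": 0, "z": 2.5, "turn": 0, "fingers": 1.5},
    {"x": 0, "y": 0, "z": 2, "turn": 0, "fingers": 1.5},
    {"x": 0, "y": 0, "z": 1, "turn": 0, "fingers": 1.5},
    {"x": 0, "y": 0, "z": 0, "turn": 0, "fingers": 1.5},
    {"x": 0, "y": 0, "z": 0, "turn": 0, "fingers": 1.5},
    {"x": 0, "y": 0, "z": 0, "turn": 0, "fingers": 1.5}
  ]
}}

```text
clock: 20.8
position: [478.7, 387.5, 51.6]
ee_rot: [-0.644, 0.765, 0.0, 0.001]
contact_force: [0.2, -0.2, 0.1]
gripper_width: 21.1
```

```bash
python3 snap.py side s8; python3 snap.py wrist w8; python3 - <<'E'
from h import *
z=load("side_s8");cv2.imwrite("pics/s8z.png",cv2.resize(z['im'][170:290,230:370,::-1],None,fx=5,fy=5))
E
```

```text
20.8 [478.69470082 387.46204438  51.62257876] [[-0.81, -0.344, 0.474, -47.521], [-0.586, 0.464, -0.665, 1066.96], [0.009, -0.816, -0.578, 805.734], [0.0, 0.0, 0.0, 1.0]]
20.85 [478.66573395 387.53189221  51.85669508] [[-0.985, 0.163, 0.051, 465.862], [0.17, 0.942, 0.29, 314.046], [-0.001, 0.294, -0.956, 194.048], [0.0, 0.0, 0.0, 1.0]]
```

View pics/s8z.png

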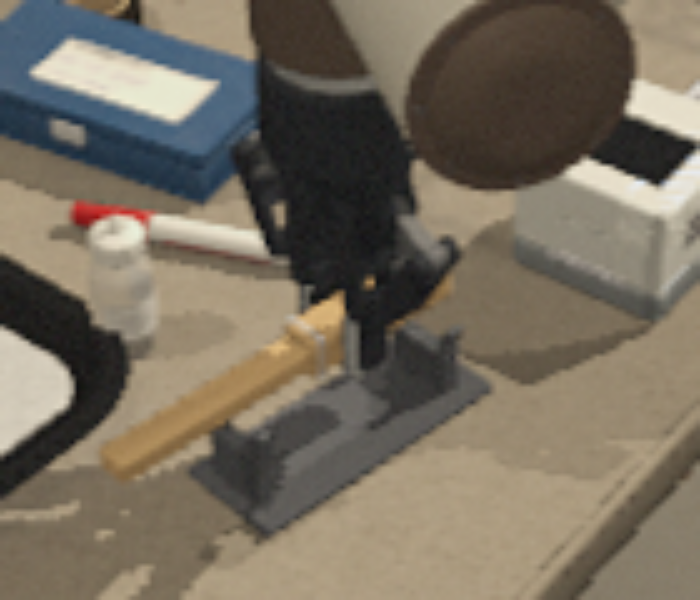

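View pics/wrist_w8.png

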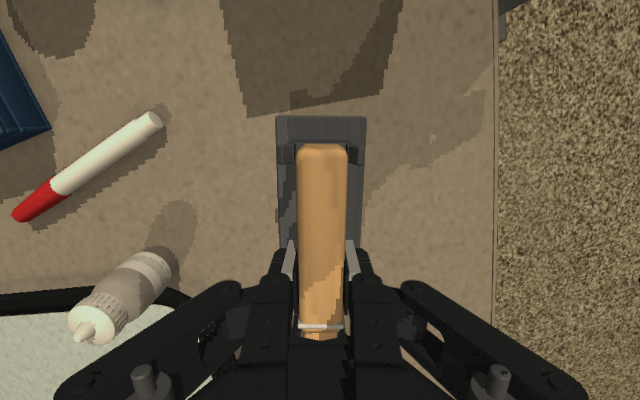

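Call:
{"method": "servo_tool", "body": {
  "rows": [
    {"x": 0.15, "y": 0.08, "z": 0, "turn": 0, "fingers": 1.5},
    {"x": 0, "y": 0, "z": 0.8, "turn": 0, "fingers": 1.5},
    {"x": 0, "y": 0, "z": 0.8, "turn": 0, "fingers": 1.5},
    {"x": 0, "y": 0, "z": 0.5, "turn": 0, "fingers": 1.5},
    {"x": 0, "y": 0, "z": 0.3, "turn": 0, "fingers": 1.5},
    {"x": 0, "y": 0, "z": 0, "turn": 0, "fingers": 1.5},
    {"x": 0, "y": 0, "z": 0, "turn": 0, "fingers": 1.5}
  ]
}}

```text
clock: 21.48
position: [476.8, 385.2, 25.8]
ee_rot: [-0.644, 0.765, -0.0, -0.0]
contact_force: [0.8, -0.0, -0.5]
gripper_width: 21.0
```

Call:
{"method": "servo_tool", "body": {
  "rows": [
    {"x": 0, "y": 0, "z": 0.1, "turn": 0, "fingers": 1.5},
    {"x": 0, "y": 0, "z": 0.1, "turn": 0, "fingers": 1.5},
    {"x": 0, "y": 0, "z": 0, "turn": 0, "fingers": 1.5},
    {"x": 0, "y": 0, "z": 0, "turn": 0, "fingers": 1.5}
  ]
}}

```text
clock: 21.82
position: [476.9, 385.4, 24.4]
ee_rot: [-0.644, 0.765, 0.0, 0.0]
contact_force: [0.6, -0.0, -0.2]
gripper_width: 21.4
```

Call:
{"method": "servo_tool", "body": {
  "rows": [
    {"x": 0, "y": 0, "z": 0.06, "turn": 0, "fingers": 1.5},
    {"x": 0, "y": 0, "z": 0, "turn": 0, "fingers": 1.5},
    {"x": 0, "y": 0, "z": 0, "turn": 0, "fingers": 1.5}
  ]
}}

```text
clock: 22.07
position: [476.9, 385.3, 23.7]
ee_rot: [-0.644, 0.765, -0.0, 0.0]
contact_force: [0.4, 0.2, -1.0]
gripper_width: 20.9
```

Call:
{"method": "servo_tool", "body": {
  "rows": [
    {"x": 0, "y": 0, "z": 0.03, "turn": 0, "fingers": 2.4},
    {"x": 0, "y": 0, "z": 0, "turn": 0, "fingers": 2.6},
    {"x": 0, "y": 0, "z": 0, "turn": 0, "fingers": 3},
    {"x": 0, "y": 0, "z": 0, "turn": 0, "fingers": 4},
    {"x": 0, "y": 0, "z": 0, "turn": 0, "fingers": 6},
    {"x": 0, "y": 0, "z": 0, "turn": 0, "fingers": 8.5},
    {"x": 0, "y": 0, "z": 0, "turn": 0, "fingers": 8.5},
    {"x": 0, "y": 0, "z": 0, "turn": 0, "fingers": 8.5},
    {"x": 0, "y": 0, "z": 0, "turn": 0, "fingers": 8.5},
    {"x": 0, "y": 0, "z": 0, "turn": 0, "fingers": 8.5}
  ]
}}

```text
clock: 22.9
position: [476.8, 385.3, 23.4]
ee_rot: [-0.644, 0.765, -0.0, -0.0]
contact_force: [-0.4, -0.5, -0.2]
gripper_width: 84.9
```

Call:
{"method": "servo_tool", "body": {
  "rows": [
    {"x": 0, "y": 0, "z": -1, "turn": 0, "fingers": 8.5},
    {"x": 0, "y": 0, "z": -2, "turn": 0, "fingers": 8.5},
    {"x": 0, "y": 0, "z": -3, "turn": 0, "fingers": 8.5},
    {"x": 0, "y": 0, "z": -3.5, "turn": 0, "fingers": 8.5},
    {"x": 0, "y": 0, "z": -3.5, "turn": 0, "fingers": 8.5},
    {"x": 2, "y": 0, "z": -3.5, "turn": 0, "fingers": 8.5},
    {"x": 3, "y": 0, "z": -2, "turn": 0, "fingers": 8.5},
    {"x": 2, "y": 0, "z": 0, "turn": 0, "fingers": 8.5},
    {"x": 0, "y": 0, "z": 0, "turn": 0, "fingers": 8.5},
    {"x": 0, "y": 0, "z": 0, "turn": 0, "fingers": 8.5}
  ]
}}

```text
clock: 23.73
position: [464.8, 315.7, 209.9]
ee_rot: [-0.643, 0.766, 0.0, 0.001]
contact_force: [-0.2, -0.1, -0.5]
gripper_width: 84.8
```

```bash
python3 snap.py wrist w9; python3 snap.py side s9; python3 stk.py wrist_w9; python3 - <<'E'
from h import *
z=load("side_s9");cv2.imwrite("pics/s9z.png",cv2.resize(z['im'][170:290,230:400,::-1],None,fx=4.5,fy=4.5))
E
```

```text
23.7333 [464.80830036 315.6612774  209.86949242] [[-0.985, 0.164, 0.051, 451.969], [0.172, 0.942, 0.289, 242.235], [-0.0, 0.294, -0.956, 352.1], [0.0, 0.0, 0.0, 1.0]]
23.7833 [464.91476052 316.25390015 209.11431587] [[-0.81, -0.344, 0.474, -47.521], [-0.586, 0.464, -0.665, 1066.96], [0.009, -0.816, -0.578, 805.734], [0.0, 0.0, 0.0, 1.0]]
2293 ((483.4595947265625, 422.8636779785156), (201.56942749023438, 20.950532913208008), 79.59600830078125)
dir [0.17872348 0.98389935] pt [481.30035 410.38266] t -88.10870657176311 113.43540208644647
-88.1 -10.1 10.2 53.0
-76.1 -10.3 10.2 53.3
-64.1 -10.5 10.2 53.4
-52.1 -10.7 10.2 53.5
-40.1 -9.7 10.3 53.5
-28.1 -10.0 10.3 53.5
-16.1 -10.1 10.3 53.4
-4.1 -9.0 9.1 52.7
7.9 -8.2 8.0 47.6
19.9 -8.3 8.0 47.6
31.9 -8.5 8.0 47.7
43.9 -8.7 8.0 47.7
55.9 -8.9 8.0 47.7
67.9 -9.0 8.0 47.3
79.9 -9.2 8.1 47.3
91.9 -9.2 8.1 47.5
103.9 -8.2 8.1 47.6
slope corr [-0.00275603 -0.12466378]
origin from rear [476.634115   384.69432036] from tip [476.55263651 384.24576916]
base 2637 ((479.2043762207031, 387.0504455566406), (150.963623046875, 60.080604553222656), 79.64306640625)
fork 2807 -69.99808325522245 -46.85162340751932 [-46.75373534  72.99860911] inner -12.703096955656074 16.498360719437915 293.0799081495939
fork 180 61.895578791060345 72.18818848629202 [-18.40940553  23.00284513] inner -9.967035412960692 9.55190498424632 55.59516107098909
```

View pics/s9z.png

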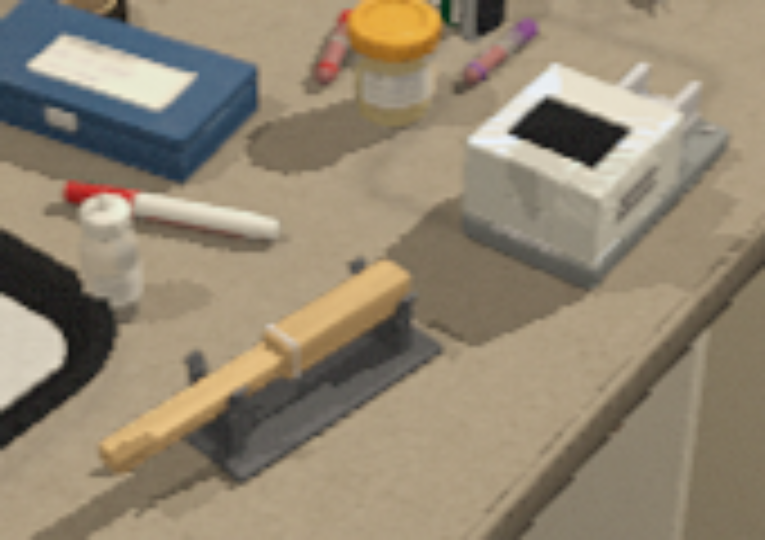

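View pics/wrist_w9.png

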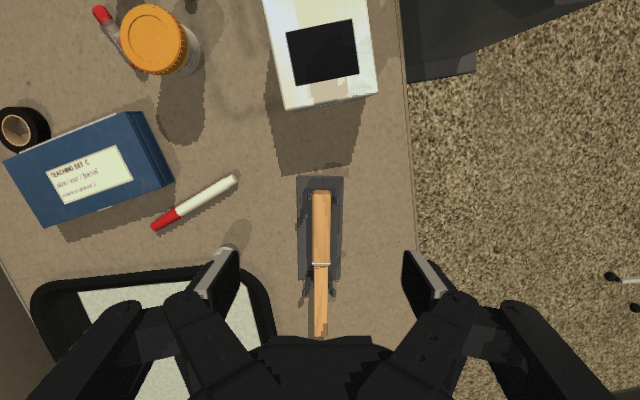

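```bash
python3 - <<'E'
from bench import arm
s=arm.read_state();print(s['clock'],s['contact_force'],abs(s['joint_vel']).max())
print(arm.job_done())
E
```

```text
23.8333 [ 0.36471542  0.13662601 -0.04115991] 0.020306569054709258
the job is handed in; nothing more can be done
None
```

I pushed the cassette home against the stop, laid the stick back in both forks of its stand, and handed the job in at 23.8 s.

- **Push:** The pad drag felt like 2 to 5 N. The stop showed up as a steep rise in force with the nose at about 135 mm, which is an estimate from the tool position. I held about 12 to 13 N for over a second. The highest force reading was 13.3 N, taken only between moves.
- **Stick:** It did not slip in the grip. In the last wrist picture it lies about 1 mm from where it was and level. It points the same way to within about half a degree, and the gripper is open and clear.
- **Bystanders:** The cup, both tubes and the pen look unmoved in the last pictures. The syringe was last in view before I carried the stick back.
- **Not checked:** The cassette can't be seen in the tunnel, so its final contact with the bumper is inferred. That rests on the forces felt, a slow first withdrawal and the trough looking empty in the side view.

No check failed or disagreed.

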